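Clamp a model wall in the sloping assembly board

TASK

Take the white model wall with the projecting entrance bay from the bench and lay it down, without dropping it, face up on the sloping assembly board, its brick foot down at the ledge, between the side stop and the eccentric clamp. Then turn the clamp's wing knob anticlockwise, seen looking at the board, until the lobe has pushed the wall home against the side stop, flush with stop and ledge, and bears firmly enough on it to keep it clamped when you let go. Leave the gable wall, the finished house and the glue bottle where they are.

Things in the scene. Friction and masses are not known exactly. Their poses are not given: they have to be found in the camera images.
- wall: The loose wall to clamp: white, 150 mm long, 90 mm high, 8 mm thick, about 0.18 kg, two green windows, brick strip along its foot, entrance bay in its middle. It starts flat on the bench, bay up. Origin: middle of its underside; x from the brick foot to the eaves, y along it (left, seen with the foot nearest), z out of its face.
- bay_grip (a point): Middle of the entrance bay, 26 mm above the wall's underside (wall x = -12 mm). The bay is a block 36 mm across (y), 66 mm along x (-45 to +21 mm), standing 30 mm out of the face (z from 8 to 38 mm). The wall can be gripped by its two sides.
- wall_foot (a point): Middle of the wall's foot edge, at its underside (45 mm from the origin along -x). The foot goes on the ledge.
- wall_left_end (a point): Middle of the wall's left end, at its underside (75 mm from the origin along +y). This end goes against the side stop.
- board: The fixed sloping board: plywood face 230 mm up the slope by 290 mm across (x -28 to 202, y -260 to 30 mm), tilted 30 degrees, low edge towards the robot. Origin: on the face, in the inner corner of ledge and side stop. x up the slope, y along the ledge towards the stop (left), z out of the face. A wall that is home lies at x 0 to 90, y -150 to 0 mm, underside on the face.
- ledge_mid (a point): Top of the ledge: a beech bar along the low edge, 14 mm high, 18 mm wide (board x from -18 to 0 mm), y from -160 to +30 mm. A wall laid on the slope may slide down a little until the ledge holds it.
- stop_mid (a point): Top of the side stop: a beech bar up the slope, 14 mm high, 20 mm wide (board y from 0 to 20 mm), x from 0 to 130 mm.
- knob_grip (a point): Middle of the wing knob's bar, on the turning axis, 41 mm above the face (board x = 40, y = -188.8 mm); the axis is square to the face. The knob is a black bar 72 mm long, in line with the lobe, its middle on the axis, 18 mm wide, 28 to 54 mm above the face, on a round neck 18 mm in diameter.
- eccentric: The clamp's steel disc, fast on the knob, 60 mm in diameter, 2 to 18 mm above the face. Origin: on the turning axis at the face; x points through the lobe, z as the board's. The disc's centre is 12 mm along x: its rim is 42 mm from the axis at the lobe, 18 mm opposite. The right end of a wall that is home lies 38.8 mm from the axis.
- clamp_knob (a joint): Clamp angle (rad): 0 with the lobe straight up the slope, growing anticlockwise seen looking at the board, pi/2 with the lobe towards the stop. Starts at -0.45 to 0, clear of the wall's place. The lobe touches a wall that is home at about 0.82 and bears harder beyond. Stiff (0.1 N m), no spring; stays where it is left, also when bearing. Range -0.7 to 1.9.
- gable: Another loose white wall, without a bay, 120 mm wide, pointed top, 8 mm thick, lying flat on the bench; it stays there. Origin: near the middle of its underside. It and the wall change places between runs.
- house: A finished model house, 100 x 130 mm base, 125 mm high, standing on the bench. Origin: middle of its underside.
- glue: A glue bottle, 44 mm in diameter, 145 mm high, standing on the bench. Origin: middle of its underside.
Not all that is in view belongs to the job. There is more than one size of the wall; the one meant has the size given above.

How it is judged (in metres and radians):
On the way:
1. The wall is laid on the board while still held: parallel to the face, less than 10 mm above it, right way round between stop and clamp (z of wall_foot in the frame of board between -0.004 and 0.01 m and x of wall_foot in the frame of board between -0.005 and 0.03 m and y of wall_left_end in the frame of board between -0.02 and 0.005 m and angle between the z axis of wall and the z axis of board, either way round below 0.15 rad and contact force between the fingers and wall above 0.3 N), for 0.1 s.
At the end, for the whole second after the job is handed in: The wall lies flat on the board's face (within 4 mm and 0.05 rad), its foot on the ledge and its left end against the side stop (each within 3 mm), square (within 0.04 rad), at rest, with the eccentric bearing on it with more than 3 N (x of wall_foot in the frame of board between -0.003 and 0.003 m and y of wall_left_end in the frame of board between -0.003 and 0.003 m and z of wall_foot in the frame of board between -0.004 and 0.004 m and angle between the z axis of wall and the z axis of board, either way round below 0.05 rad and angle between the y axis of wall and the y axis of board, either way round below 0.04 rad and contact force between eccentric and wall above 3 N and linear speed of wall below 0.01 m/s); the robot touches nothing.
It fails at once if The gable wall is moved by more than 15 mm (distance of gable from where it was at the start of the episode above 0.015 m).
It fails at once if The finished house is moved by more than 15 mm (distance of house from where it was at the start of the episode above 0.015 m).
It fails at once if The glue bottle is moved by more than 15 mm (distance of glue from where it was at the start of the episode above 0.015 m).
It also fails if it takes over 54 s, if anything falls off the work surface, if the arm or the gripper's body presses on something with over 40 N, if the wrist force passes 120 N, or if a joint passes its speed limit or range.

ROBOT

A 6-joint arm with a two-finger parallel gripper is mounted at the origin on the work surface. World frame = base frame: x ahead of the robot, y to its left, z up, the work surface at z = 0. Lengths are in mm, angles in degrees, forces in N, time in s.
With the tool pointing down it reaches from about 350 to 850 mm from the base axis. Payload 8.1 kg.
Tool frame: the origin (TCP) lies at the very end of the fingers, on their centre line; the grasp point (between the pads) lies 19 mm behind it; z points along the fingers, y is the direction in which the jaws open and shut (so a half turn about z gives the same grasp; the last joint's range is limited). The gripper opens to 85 mm and grips with 20 to 120 N. Pads are 22 mm wide; open, the fingers measure 114 mm over their backs; the gripper's body (76 mm by 85 mm) begins 54 mm behind the grasp point. The pads swing forward as they close: fully open they stand 13 mm farther back than shut.
Start: joints at [-76.398, 7.471, 85.268, -0, 87.261, -4.893], TCP at [190.354, -569.008, 231.292] pointing down, gripper open.
Joint ranges: [-169.43, 169.43], [-51.17, 129.36], [1.28, 143.12], [-76.62, 256.62], [0, 156.53], [-152.29, 152.29]. Speed limits (degrees/s): [136.94, 136.94, 159.86, 180, 180, 180].

INTERFACE

Orientations are given as [roll, pitch, yaw] about the fixed x, y, z axes, in that order (R = Rz(yaw) Ry(pitch) Rx(roll)).
In Python, from bench import r gives the robot as it stands.
- The arm moves only by the shell command python3 -m jog 'ROWS' [OPENING] [FORCE]. ROWS is JSON, a list of rows, each a list of 6 numbers: the shift along the tool's x, y, z normalised to -1 to 1, where 1 is 0.25 m, then the turn, a rotation vector about the tool's x, y, z normalised to -1 to 1, where 1 is pi rad. In form: [[x, y, z, ax, ay, az], ...]. A call has 1 to 10 rows; each row is the pose to reach, as a shift and turn from the pose commanded when the call began, along the tool's axes at that moment, turning the shorter way round; what a row does not reach only later rows make up. A row lasts 1/10 s, in which the tool goes at most 50 mm and 8.59 degrees, less where a joint would pass 70% of its speed; a pose out of reach is approached as far as the arm can. A call with a number of a shift or a turn outside -1 to 1 is refused whole. A call with a gripper value outside its range is refused whole. OPENING is the opening, from 0 (shut) to 1 (fully open), set as the call begins (- or left out, the last holds). The fingers move at their own pace and stop on an object; FORCE is the grip in N (left out, the last holds). Time passes only in rows, so rows that repeat a pose let the fingers close. It gives the time, the measured TCP pose, the force and the opening at its end, in the units of the state.
- r.sense(): the state, without advancing time (a new reading comes with each control period).
- r.snapshot(name): name is "scene" or "side" or "wrist"; returns a dict with "pixels" (420x560x3 uint8, red, green, blue), "intrinsics" (3x3 intrinsics, pixels), "extrinsics" (4x4, takes a point from camera to world coordinates). Camera axes: x right, y down, z forward; pixel columns grow to the right and rows downward; lengths in mm; the calibration is good to about 2 mm. The wrist camera is an equidistant fisheye: a pixel r from the principal point sees the ray r / f radians off the axis. A picture is of the moment at which its call begins. There is no depth.
- r.hand_in(): hands the job in, once; it reports no verdict.
The state is a dict: "time": time; "joint_pos": joint angles; "qd": joint speeds; "joint_efforts": joint torques, N m; "tool_pos": TCP position; "tcp_rot": TCP orientation; "ft_force": force on the tool from outside, world axes, zero at the start; "wrist_torque": the same for the moment, N m; "finger_gap": finger opening in mm.
Only numpy, scipy, OpenCV 4.12 (cv2) and the standard library are available. Lean on these libraries where they do the work, as an engineer would, in place of code of your own. Each camera call takes 0.05 s, during which the arm holds its last target.

## Working session

There is one attempt and no reset: what is moved stays moved. The work goes in short steps, Python scripts to look and compute and a shell command to move; the robot and the scene stay as the last step left them, time stands still between calls to the robot, and variables do not carry over. Pictures are saved under pics/ and viewed, and the job is handed in when it is done.

```bash
ls; mkdir -p pics
python3 - <<'E'
from bench import r
import cv2, json
s=r.sense(); print(s)
for n in ["scene","side","wrist"]:
    d=r.snapshot(n); cv2.imwrite(f"pics/{n}0.png",cv2.cvtColor(d["pixels"],cv2.COLOR_RGB2BGR))
    print(n,d["intrinsics"],d["extrinsics"])
E
```

```text
pics
{'time': 0.0, 'joint_pos': array([-7.63953482e+01,  7.51426687e+00,  8.53297164e+01,  4.28284016e-04,
        8.72616721e+01, -4.89190962e+00]), 'qd': array([-0.06108577,  0.10243404, -0.02170438,  0.08563255,  0.00368016,
        0.01165592]), 'joint_efforts': array([-1.27120871e-03, -5.69401431e+01, -5.00554276e+01, -7.43040437e-04,
        1.49040332e-02,  1.99343901e-06]), 'tool_pos': array([ 190.25363173, -568.45579109,  230.24901489]), 'tcp_rot': array([-1.79894766e+02, -9.43608106e-03,  1.84965319e+01]), 'ft_force': array([-0.42848671,  0.2839787 ,  0.1905393 ]), 'wrist_torque': array([-0.00412102,  0.02311619, -0.01865153]), 'finger_gap': 85.33250927802304}
scene [[435.80878834   0.         280.02148408]
 [  0.         435.80878834 207.82753949]
 [  0.           0.           1.        ]] [[ 8.53053350e-01  4.23529798e-01 -3.04831910e-01  9.03940920e+02]
 [ 5.21651175e-01 -6.77117370e-01  5.19029979e-01 -6.67149380e+02]
 [ 1.34176808e-02 -6.01776186e-01 -7.98552057e-01  1.14105758e+03]
 [ 0.00000000e+00  0.00000000e+00  0.00000000e+00  1.00000000e+00]]
side [[438.56043459   0.         279.00715168]
 [  0.         438.56043459 211.11334696]
 [  0.           0.           1.        ]] [[-8.51030701e-01 -3.18303833e-01  4.17647479e-01 -1.17047628e+02]
 [-5.24933628e-01  5.36636922e-01 -6.60655357e-01  9.84266045e+02]
 [-1.38359250e-02 -7.81475197e-01 -6.23782882e-01  9.96919328e+02]
 [ 0.00000000e+00  0.00000000e+00  0.00000000e+00  1.00000000e+00]]
wrist [[325.1922621    0.         277.40805881]
 [  0.         325.1922621  206.30255504]
 [  0.           0.           1.        ]] [[ 3.16810123e-01 -9.11951635e-01 -2.60721234e-01  2.56775568e+02]
 [-9.48488099e-01 -3.04980600e-01 -8.57738886e-02 -5.46432104e+02]
 [-1.29328068e-03  2.74465024e-01 -9.61596214e-01  3.72770231e+02]
 [ 0.00000000e+00  0.00000000e+00  0.00000000e+00  1.00000000e+00]]
```

View pics/scene0.png

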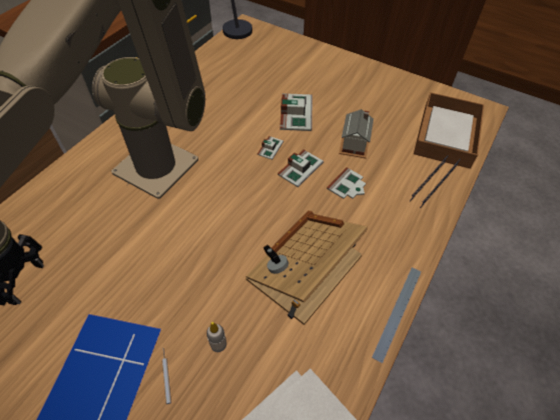

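View pics/side0.png

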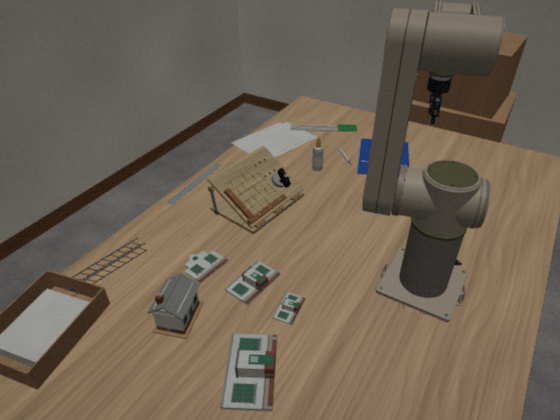

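View pics/wrist0.png

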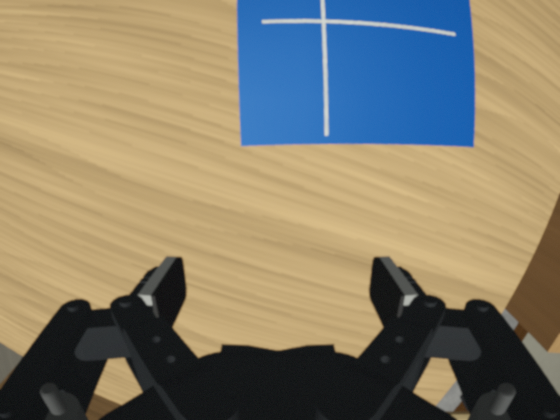

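Three bay walls are in the scene view: at about (296,112), (270,147) and (301,168). The gable is at (348,184), the house at (356,132), the board at (310,255) and the knob at (275,257). I'll zoom in and measure their sizes.

```bash
cat > h.py <<'E'
import numpy as np, cv2
from bench import r
from scipy.spatial.transform import Rotation as Ro
def ray(d,px):
    K,E=d["intrinsics"],d["extrinsics"]
    px=np.atleast_2d(np.asarray(px,float))
    v=np.c_[(px[:,0]-K[0,2])/K[0,0],(px[:,1]-K[1,2])/K[1,1],np.ones(len(px))]
    return E[:3,3],v@E[:3,:3].T
def plane(d,px,z=0,n=(0,0,1),p0=None):
    o,v=ray(d,px); n=np.array(n,float); p0=np.array([0,0,z]) if p0 is None else np.array(p0)
    return o+v*(((p0-o)@n)/(v@n))[:,None]
def proj(d,P):
    K,E=d["intrinsics"],d["extrinsics"]; P=np.atleast_2d(P)
    c=(P-E[:3,3])@E[:3,:3]
    return np.c_[c[:,0]/c[:,2]*K[0,0]+K[0,2],c[:,1]/c[:,2]*K[1,1]+K[1,2]]
def tri(d1,p1,d2,p2):
    o1,v1=ray(d1,p1);o2,v2=ray(d2,p2)
    out=[];gap=[]
    for a,b in zip(v1,v2):
        a=a/np.linalg.norm(a);b=b/np.linalg.norm(b)
        t=np.linalg.lstsq(np.c_[a,-b],o2-o1,rcond=None)[0]
        A=o1+a*t[0];B=o2+b*t[1];out.append((A+B)/2);gap.append(np.linalg.norm(A-B))
    return np.array(out),np.array(gap)
def crop(d,x0,y0,x1,y1,s,name):
    im=cv2.cvtColor(d["pixels"],cv2.COLOR_RGB2BGR)[y0:y1,x0:x1]
    im=cv2.resize(im,None,fx=s,fy=s,interpolation=cv2.INTER_CUBIC)
    for x in range((x0//10+1)*10,x1,10):
        cv2.line(im,(int((x-x0+.5)*s),0),(int((x-x0+.5)*s),6 if x%50 else 16),(0,0,255),1)
        if x%20==0: cv2.putText(im,str(x),(int((x-x0+.5)*s)-10,18),0,.35,(0,0,255),1)
    for y in range((y0//10+1)*10,y1,10):
        cv2.line(im,(0,int((y-y0+.5)*s)),(6,int((y-y0+.5)*s)),(0,0,255),1)
        if y%20==0: cv2.putText(im,str(y),(8,int((y-y0+.5)*s)+4),0,.35,(0,0,255),1)
    cv2.imwrite(f"pics/{name}.png",im)
E
python3 - <<'E'
from h import *
a=r.snapshot("scene");b=r.snapshot("side")
import pickle;pickle.dump((a,b),open("cams.pkl","wb"))
crop(a,240,80,400,200,5,"sc_walls"); crop(b,160,220,320,340,5,"sd_walls")
crop(a,235,200,385,320,5,"sc_board"); crop(b,200,140,310,230,7,"sd_board")
E
```

```text
(no output)
```

View pics/sc_walls.png

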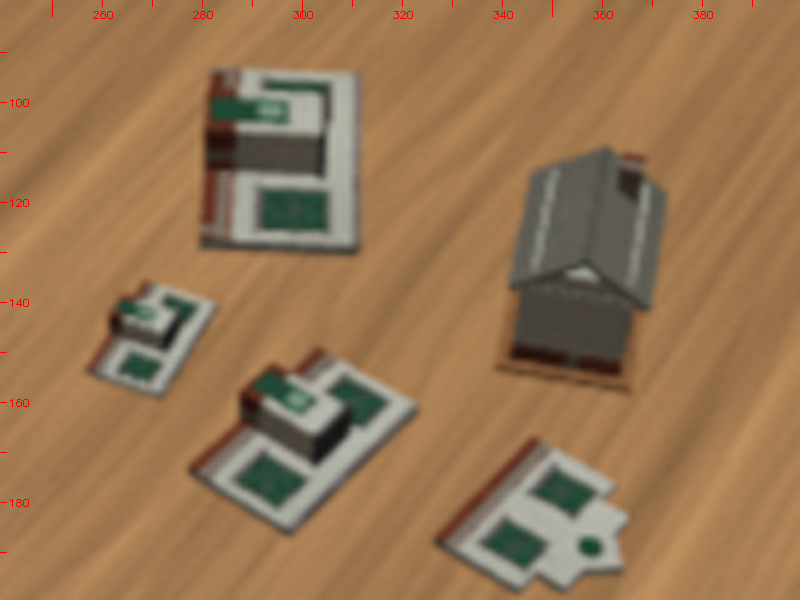

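View pics/sd_walls.png

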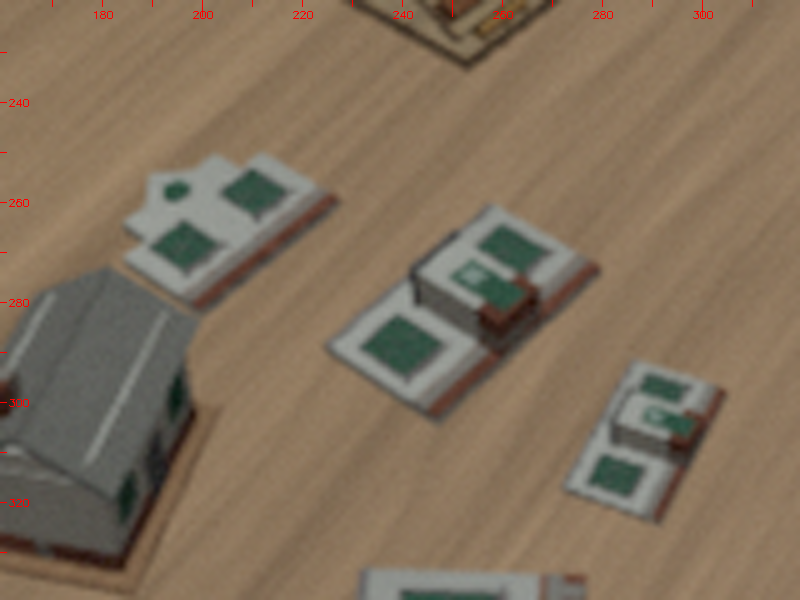

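View pics/sc_board.png

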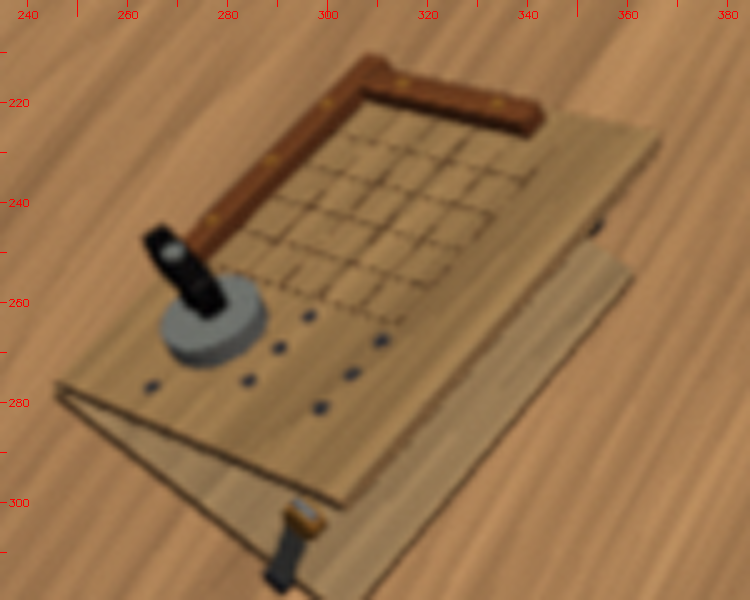

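View pics/sd_board.png

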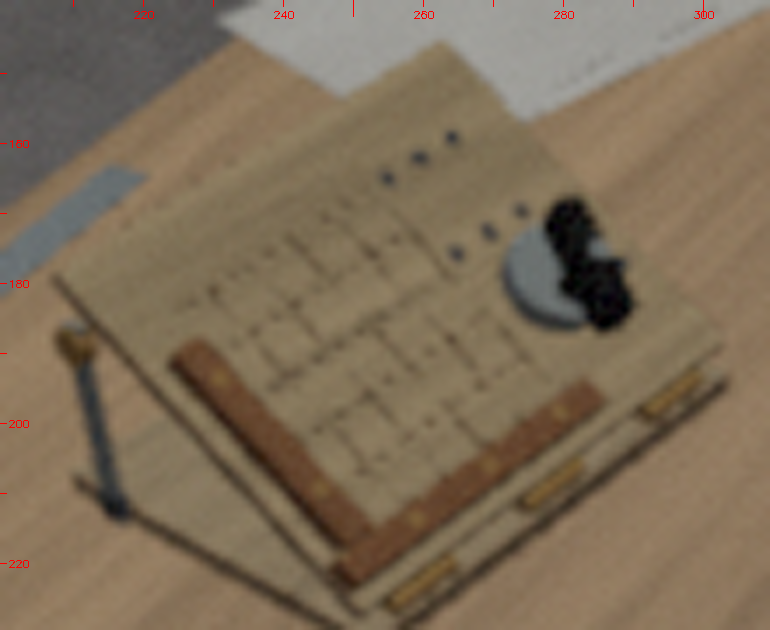

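Run:
```python
from h import *
import pickle
a,b=pickle.load(open("cams.pkl","rb"))
np.set_printoptions(precision=1,suppress=True)
def sc(p,x0=240,y0=80,s=5): return np.array(p)/s+[x0-.5,y0-.5]
A=sc([(193,470),(320,348),(418,408),(290,530)])
B=sc([(437,417),(328,345),(492,205),(600,266)],160,220)
PA=plane(a,A,6);PB=plane(b,B,6)
print(PA);print(PB)
for P in (PA,PB): print(np.linalg.norm(np.roll(P,-1,0)-P,axis=1))
# other walls
for q in ([(205,245),(212,70),(357,75),(357,250)],[(90,370),(145,285),(215,303),(160,395)],[(440,540),(540,440),(612,487),(520,590)]):
    P=plane(a,sc(q),6); print(P.mean(0),np.linalg.norm(np.roll(P,-1,0)-P,axis=1))
# board
SA=sc([(57,382),(343,508),(662,137)],235,200); SB=sc([(723,345),(443,40),(53,277)],200,140,7)
P,g=tri(a,SA,b,SB); print(P,g)
u=P[1]-P[0];v=P[2]-P[1];print(np.linalg.norm(u),np.linalg.norm(v),u@v)
n=np.cross(u,v);n/=np.linalg.norm(n);print(n*100,np.degrees(np.arccos(n[2])))
# stop/ledge tops
```

```text
[[387.3 194.2   6. ]
 [403.6 343.8   6. ]
 [492.  329.2   6. ]
 [471.5 183.    6. ]]
[[403.8 341.7   6. ]
 [490.7 330.5   6. ]
 [472.1 183.1   6. ]
 [385.5 192.8   6. ]]
[150.5  89.6 147.6  84.9]
[ 87.6 148.5  87.1 150. ]
[275.6 510.1   6. ] [206.7 117.9 206.2 114.9]
[295.1 288.2   6. ] [ 95.8  55.1 101.6  56. ]
[602.4 282.9   6. ] [119.7  63.  116.3  66.1]
[[ 524.4 -203.    28.4]
 [ 721.9 -234.4  142.9]
 [ 762.6   54.2  141.6]] [1.8 0.  0. ]
230.48985252004366 291.44510865286145 -1184.5973814305096
[-49.2   7.3  86.8] 29.807806960370264
```

```bash
cat >> h.py <<'E'
def sc(p,x0=240,y0=80,s=5): return np.array(p)/s+[x0-.5,y0-.5]
def bR(yaw,tilt=30): return Ro.from_euler('ZY',[yaw,-tilt],degrees=True).as_matrix()
E
python3 - <<'E'
from h import *
import pickle
from scipy.optimize import least_squares
a,b=pickle.load(open("cams.pkl","rb"))
np.set_printoptions(precision=2,suppress=True)
SA=sc([(57,382),(343,508),(662,137)],235,200); SB=sc([(723,345),(443,40),(53,277),(358,612)],200,140,7)
M=np.array([(-28,-260,0),(202,-260,0),(202,30,0),(-28,30,0)],float)
def res(p):
    W=M@bR(p[3],p[4]).T+p[:3]
    return np.r_[(proj(a,W[:3])-SA).ravel(),(proj(b,W)-SB).ravel(),(p[4]-30)*2]
s=least_squares(res,[580,50,40,-8,30]);print(s.x,s.fun)
p=s.x; np.save("board.npy",p)
R=bR(p[3],30)
def L(pts): return np.array(pts,float)@R.T+p[:3]
c,sn=np.cos,np.sin
polys=[M,[(-18,-160,14),(-18,30,14),(0,30,14),(0,-160,14)],[(0,0,14),(130,0,14),(130,20,14),(0,20,14)],[(0,0,0),(90,0,0),(90,-150,0),(0,-150,0)]]
for d,n,(x0,y0,x1,y1,f) in ((a,"ov_a",(235,200,385,320,5)),(b,"ov_b",(200,140,310,230,7))):
    crop(d,x0,y0,x1,y1,f,n); im=cv2.imread(f"pics/{n}.png")
    for q in polys:
        uv=(proj(d,L(q))-[x0-.5,y0-.5])*f
        cv2.polylines(im,[uv.astype(int).reshape(-1,1,2)],True,(255,0,255),1)
    for q in [(40,-188.8,54),(40,-188.8,18)]:
        uv=(proj(d,L([q]))[0]-[x0-.5,y0-.5])*f; cv2.circle(im,tuple(uv.astype(int)),4,(0,255,255),1)
    cv2.imwrite(f"pics/{n}.png",im)
print("knob",L([(40,-188.8,41)]))
E
```

```text
[586.32  49.33  42.14  -8.42  29.92] [ 0.01  0.37  0.01 -0.38  0.37  0.13  0.46 -0.14 -0.02  0.15 -0.18 -0.53
  0.27  0.58 -0.15]
knob [[ 572.65 -139.5    97.65]]
```

View pics/ov_a.png

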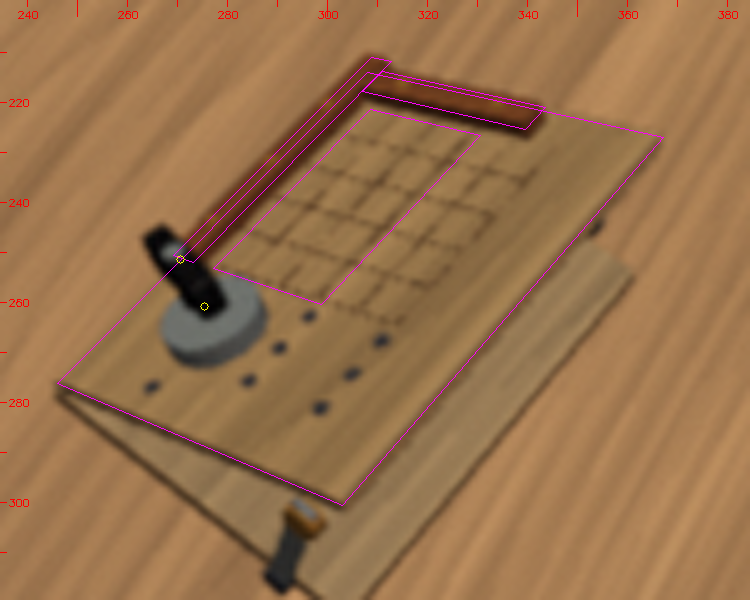

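View pics/ov_b.png

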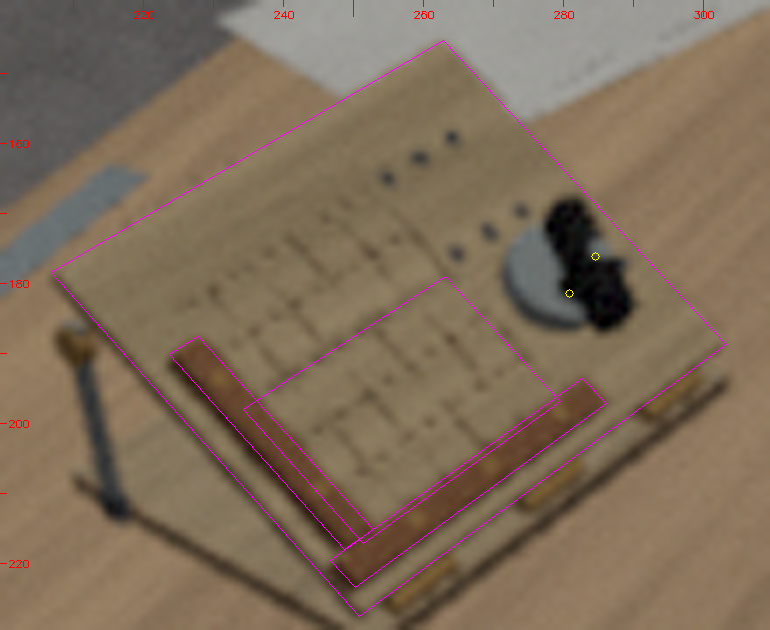

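The board fits to within about 2 mm. The middle bay wall measures 150 × 88 mm, so it's the right one. It sits at about (438,262), yaw -7°. Next I'll move over it and check with the wrist camera.

```bash
cat >> h.py <<'E'
def Rt(yaw,tilt=0):  # tool pointing into plane with board-like tilt; tool x along board x
    return bR(yaw,tilt)@np.diag([1,-1,-1.])
def go(pos,R,s=None):
    s=s or r.sense(); Rc=Ro.from_euler('xyz',s["tcp_rot"],degrees=True).as_matrix()
    d=Rc.T@(np.array(pos,float)-s["tool_pos"])/250
    w=Ro.from_matrix(Rc.T@R).as_rotvec()/np.pi
    print("row",np.round(np.r_[d,w],4).tolist(),"mm",round(np.linalg.norm(d)*250,1),"deg",round(np.linalg.norm(w)*180,1),"rows>=",max(np.linalg.norm(d)*5,np.linalg.norm(w)*180/8.59))
E
python3 -c "
from h import *
go([450,-250,300],Rt(-7)); go([428,262,300],Rt(-7))"
```

```text
row [1.3896, -0.8799, -0.276, -0.0003, 0.0, 0.1416] mm 416.9 deg 25.5 rows>= 8.338703021128339
row [1.9558, -2.85, -0.2741, -0.0003, 0.0, 0.1416] mm 866.8 deg 25.5 rows>= 17.336988226529343
```

```bash
python3 -m jog '[[0.17,-0.11,-0.1,0,0,0],[0.34,-0.22,-0.2,0,0,0],[0.5,-0.32,-0.28,0,0,0],[0.67,-0.43,-0.28,0,0,0],[0.84,-0.53,-0.28,0,0,0],[0.95,-0.6,-0.28,0,0,0.03],[0.95,-0.6,-0.28,0,0,0.08]]' 1 60
python3 -c "
from h import *
go([450,-220,300],Rt(-7)); go([428,262,300],Rt(-7))"
```

```text
time: 0.95
tool_pos: [371.2, -347.3, 301.8]
tcp_rot: [-180.0, -0.1, 4.6]
ft_force: [-0.7, -0.4, -0.4]
finger_gap: 85.5
row [0.3549, -0.4822, 0.008, -0.0003, -0.0006, 0.0644] mm 149.7 deg 11.6 rows>= 2.9938748239604323
row [0.4218, -2.411, 0.0096, -0.0003, -0.0006, 0.0644] mm 611.9 deg 11.6 rows>= 12.238346003653003
```

```bash
python3 -m jog '[[0.12,-0.2,0,0,0,0.03],[0.24,-0.36,0,0,0,0.064],[0.35,-0.52,0,0,0,0.064],[0.37,-0.7,0,0,0,0.064],[0.39,-0.9,0,0,0,0.064],[0.39,-1,0,0,0,0.064]]'
python3 -c "
from h import *
go([428,262,300],Rt(-7))"
```

```text
time: 1.55
tool_pos: [445.6, -91.2, 301.3]
tcp_rot: [-179.9, -0.0, -6.9]
ft_force: [-0.2, -0.8, 0.1]
finger_gap: 85.1
row [-0.2389, -1.3942, 0.0065, -0.0003, -0.0, 0.0007] mm 353.6 deg 0.1 rows>= 7.072698545065523
```

```bash
python3 - <<'E'
from h import *
import pickle
d=r.snapshot("wrist");pickle.dump(d,open("w1.pkl","wb"));cv2.imwrite("pics/w1.png",cv2.cvtColor(d["pixels"],cv2.COLOR_RGB2BGR))
E
python3 -m jog '[[-0.03,-0.2,0,0,0,0],[-0.06,-0.4,0,0,0,0],[-0.1,-0.6,0,0,0,0],[-0.13,-0.8,0,0,0,0],[-0.17,-1,0,0,0,0],[-0.17,-1,0,0,0,0]]'
python3 -c "
from h import *
go([428,262,250],Rt(-7))"
```

```text
time: 2.2
tool_pos: [432.8, 163.7, 301.2]
tcp_rot: [-179.9, 0.0, -6.7]
ft_force: [-0.2, -0.2, 0.6]
finger_gap: 85.6
row [-0.0647, -0.388, 0.2057, -0.0006, 0.0002, 0.0018] mm 111.0 deg 0.3 rows>= 2.2194188436542897
```

View pics/w1.png

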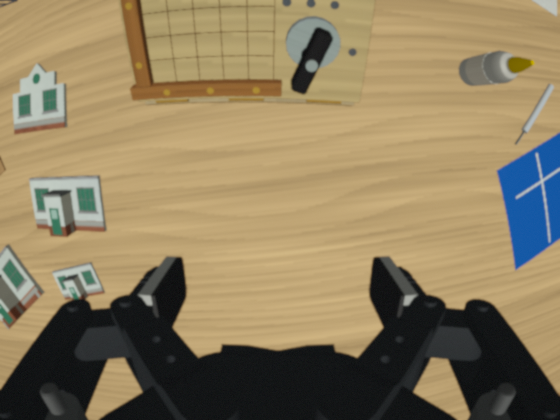

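```bash
cat >> h.py <<'E'
def wray(d,px):
    K,E=d["intrinsics"],d["extrinsics"]; px=np.atleast_2d(np.asarray(px,float))
    x=(px-K[:2,2])/K[0,0]; t=np.linalg.norm(x,axis=1)
    v=np.c_[x*(np.sin(t)/np.maximum(t,1e-9))[:,None],np.cos(t)]
    return E[:3,3],v@E[:3,:3].T
def wplane(d,px,z):
    o,v=wray(d,px); return o+v*((z-o[2])/v[:,2])[:,None]
def wproj(d,P):
    K,E=d["intrinsics"],d["extrinsics"]; c=(np.atleast_2d(P)-E[:3,3])@E[:3,:3]
    rr=np.linalg.norm(c[:,:2],axis=1); t=np.arctan2(rr,c[:,2])
    return c[:,:2]/rr[:,None]*t[:,None]*K[0,0]+K[:2,2]
def wsnap(n):
    import pickle
    d=r.snapshot("wrist");pickle.dump(d,open(n+".pkl","wb"));cv2.imwrite(f"pics/{n}.png",cv2.cvtColor(d["pixels"],cv2.COLOR_RGB2BGR)); return d
E
python3 -m jog '[[-0.03,-0.19,0.1,0,0,0],[-0.065,-0.388,0.206,0,0,0],[-0.065,-0.388,0.206,0,0,0],[-0.065,-0.388,0.206,0,0,0]]'
python3 -c "
from h import *
wsnap('w2')"
```

```text
time: 2.6
tool_pos: [428.8, 257.3, 248.2]
tcp_rot: [179.9, 0.1, -6.9]
ft_force: [-0.6, -0.8, -0.0]
finger_gap: 85.6
```

View pics/w2.png

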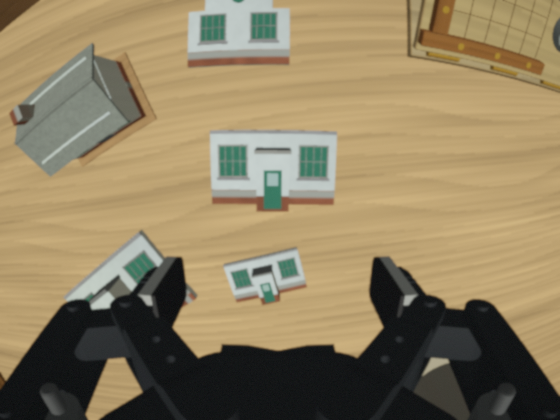

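Run:
```python
from h import *
import pickle
np.set_printoptions(precision=1,suppress=True)
d=pickle.load(open("w2.pkl","rb"))
im=d["pixels"]; hsv=cv2.cvtColor(im,cv2.COLOR_RGB2HSV)
wood=((hsv[...,0]>12)&(hsv[...,0]<28)&(hsv[...,1]>70)).astype(np.uint8)
m=(1-wood); m[:, :]=cv2.morphologyEx(m,cv2.MORPH_OPEN,np.ones((3,3)))
n,lab,st,ce=cv2.connectedComponentsWithStats(m)
k=lab[185,230]; print(k,st[k])
c=max(cv2.findContours((lab==k).astype(np.uint8),0,2)[0],key=cv2.contourArea)
ap=cv2.approxPolyDP(c,4,True)[:,0];print(ap.tolist())
q=[(210,131),(337.3,131),(333.5,203.5),(212.5,203)]
P=wplane(d,q,8);print(P,np.linalg.norm(np.roll(P,-1,0)-P,axis=1),P.mean(0))
for i,j in((0,1),(3,2)): print(np.degrees(np.arctan2(*(P[i]-P[j])[:2])))
for i,j in((0,3),(1,2)): print(np.degrees(np.arctan2(*(P[i]-P[j])[1::-1])))
cv2.imwrite("pics/w2c.png",cv2.resize(cv2.cvtColor(im,cv2.COLOR_RGB2BGR)[115:220,195:350],None,fx=5,fy=5,interpolation=2))
```

```text
4 [ 209  129  129   82 9480]
[[210, 130], [213, 202], [255, 202], [259, 210], [286, 210], [290, 202], [332, 203], [336, 131]]
[[491.  329.7   8. ]
 [472.6 180.4   8. ]
 [384.5 192.6   8. ]
 [403.3 340.9   8. ]] [150.4  88.9 149.4  88.4] [437.8 260.9   8. ]
7.025617647053095
7.20962943245587
-7.245874852293531
-7.878408756247068
```

View pics/w2c.png

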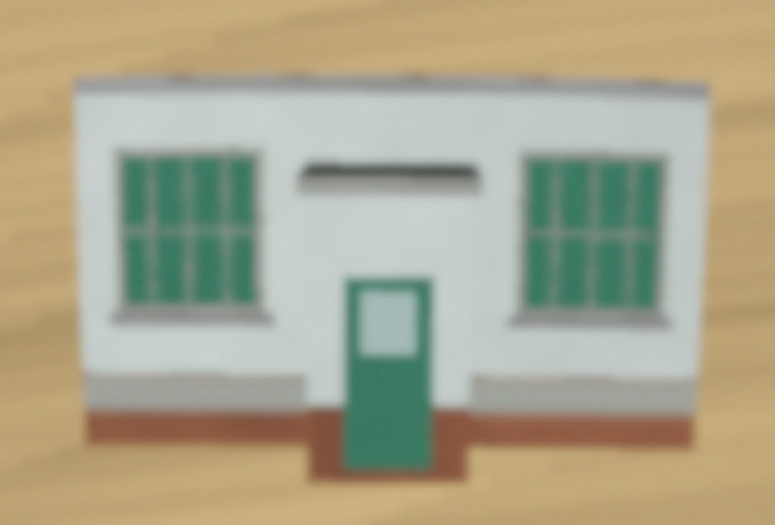

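```bash
python3 -c "
from h import *
go([428,262.4,60],Rt(-7.2));go([428,262.4,12],Rt(-7.2))"
```

```text
row [-0.0087, -0.0238, 0.7579, 0.0004, 0.0002, 0.0013] mm 189.6 deg 0.3 rows>= 3.7918024788159235
row [-0.0086, -0.0241, 0.9499, 0.0004, 0.0002, 0.0013] mm 237.6 deg 0.3 rows>= 4.751397823530027
```

```bash
python3 -m jog '[[-0.009,-0.024,0.2,0,0,0.001],[-0.009,-0.024,0.4,0,0,0.001],[-0.009,-0.024,0.6,0,0,0.001],[-0.009,-0.024,0.7,0,0,0.001],[-0.009,-0.024,0.758,0,0,0.001],[-0.009,-0.024,0.758,0,0,0.001],[-0.009,-0.024,0.758,0,0,0.001]]'
python3 -c "
from h import *
wsnap('w3');go([428,262.4,12],Rt(-7.2))"
```

```text
time: 3.35
tool_pos: [429.9, 263.2, 62.4]
tcp_rot: [-179.9, -0.1, -7.3]
ft_force: [0.1, 0.5, -0.6]
finger_gap: 85.7
row [-0.0092, 0.0064, 0.2036, -0.0007, -0.0011, -0.0002] mm 51.0 deg 0.2 rows>= 1.0194365280625177
```

View pics/w3.png

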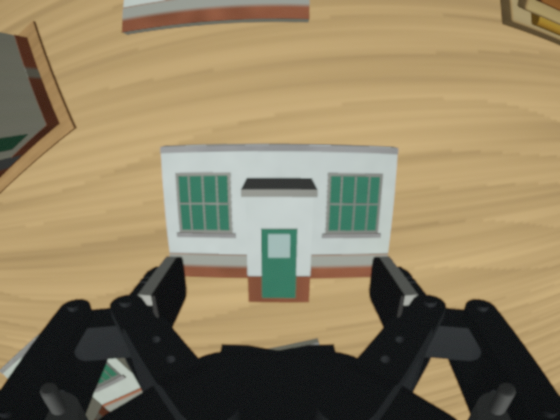

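The bay is centred between the fingers: the door is at column 279 and the pad midpoint at about 278. Now I'll descend and grip.

```bash
python3 -m jog '[[-0.009,0.006,0.1,0,0,0],[-0.009,0.006,0.18,0,0,0],[-0.009,0.006,0.203,0,0,0],[-0.009,0.006,0.203,0,0,0],[-0.009,0.006,0.203,0,0,0]]'
python3 -m jog '[[0,0,0,0,0,0],[0,0,0,0,0,0],[0,0,0,0,0,0],[0,0,0,0,0,0],[0,0,0,0,0,0],[0,0,0,0,0,0],[0,0,0,0,0,0]]' 0 70
python3 -c "
from h import *
wsnap('w4');print(r.sense()['ft_force'])"
```

```text
time: 3.9
tool_pos: [427.1, 262.7, 11.3]
tcp_rot: [-179.9, -0.1, -7.2]
ft_force: [-0.0, 0.2, 0.7]
finger_gap: 85.6
time: 4.6
tool_pos: [426.4, 262.4, 10.3]
tcp_rot: [-180.0, -0.1, -7.2]
ft_force: [-0.7, -0.2, 5.5]
finger_gap: 34.9
[-0.84364244  0.09935429  5.79013573]
```

View pics/w4.png

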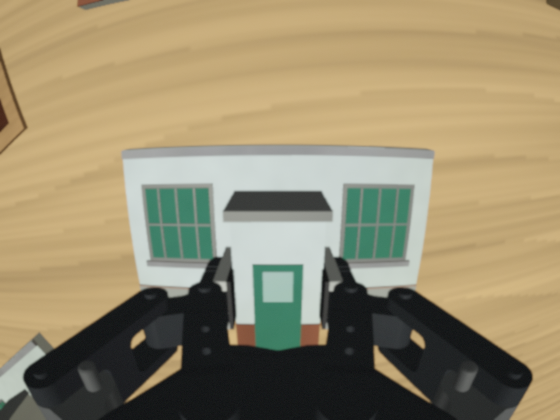

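```bash
python3 -m jog '[[0,0,-0.05,0,0,0],[0,0,-0.15,0,0,0],[0,0,-0.3,0,0,0],[0,0,-0.5,0,0,0],[0,0,-0.7,0,0,0],[0,0,-0.9,0,0,0],[0,0,-1,0,0,0],[0,0,-1,0,0,0]]'
python3 - <<'E'
from h import *
import pickle
d=pickle.load(open("w1.pkl","rb"))
p=np.load("board.npy");R=bR(p[3],30)
def L(pts): return np.array(pts,float)@R.T+p[:3]
x0,y0,x1,y1,f=110,0,390,120,2.85
crop(d,x0,y0,x1,y1,f,"ov_w");im=cv2.imread("pics/ov_w.png")
for q in [[(-28,-260,0),(202,-260,0),(202,30,0),(-28,30,0)],[(-18,-160,14),(-18,30,14),(0,30,14),(0,-160,14)],[(0,0,14),(130,0,14),(130,20,14),(0,20,14)]]:
    uv=(wproj(d,L(q))-[x0-.5,y0-.5])*f
    cv2.polylines(im,[uv.astype(int).reshape(-1,1,2)],True,(255,0,255),1)
uv=(wproj(d,L([(40,-188.8,54)]))-[x0-.5,y0-.5])*f;cv2.circle(im,tuple(uv[0].astype(int)),4,(0,255,255),1)
cv2.imwrite("pics/ov_w.png",im)
wsnap("w5")
E
```

```text
time: 5.45
tool_pos: [427.7, 263.0, 265.6]
tcp_rot: [-179.7, -0.4, -7.2]
ft_force: [0.2, 0.6, -1.4]
finger_gap: 34.6
```

View pics/ov_w.png

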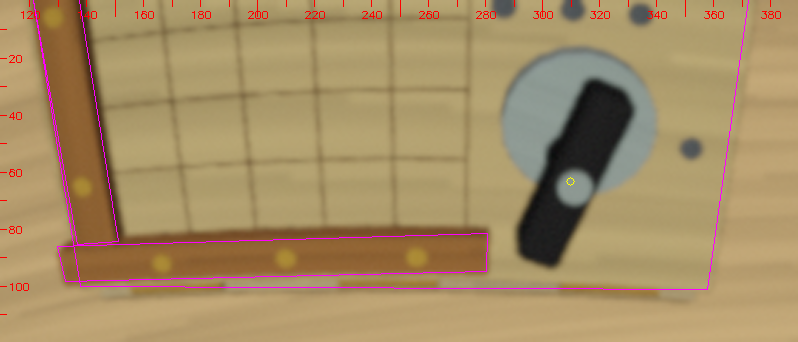

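View pics/w5.png

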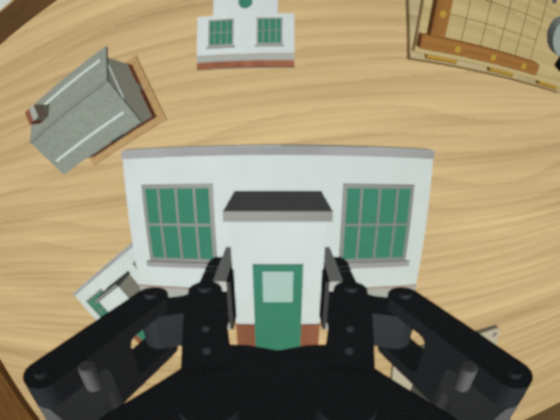

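```bash
cat >> h.py <<'E'
pb=np.load("board.npy")
def B(x,y,z): return bR(pb[3],30)@np.array([x,y,z],float)+pb[:3]
def toB(P): return bR(pb[3],30).T@(np.array(P)-pb[:3])
E
python3 -c "
from h import *
np.set_printoptions(precision=1,suppress=True)
print(B(39.5,-80,110),B(39.5,-80,13.5)); go(B(39.5,-80,110),Rt(pb[3],30)); go(B(39.5,-80,110),Rt(pb[3],0))
d=__import__('pickle').load(open('w1.pkl','rb'))
e=[]
for q in ((540,262),(615,85)):
    o,v=wray(d,np.array(q)/2.85+[109.5,-.5]); n=bR(pb[3])[:,2]; P=o+v[0]*(((B(0,0,54)-o)@n)/(v[0]@n)); e.append(toB(P))
print(e,np.degrees(np.arctan2((e[1]-e[0])[1],(e[1]-e[0])[0])),np.linalg.norm(e[1]-e[0]))
"
```

```text
[554.  -26.8 157.2] [601.8 -33.8  73.6]
row [0.649, 1.0851, 0.42, -0.0026, 0.1655, 0.0064] mm 333.1 deg 29.8 rows>= 6.661658129964508
row [0.649, 1.0851, 0.42, -0.0008, -0.0012, 0.0068] mm 333.1 deg 1.3 rows>= 6.661658129964508
[array([   6.5, -179.7,   54. ]), array([  77.4, -201.3,   54. ])] -17.007540023121045 74.12132974714817
```

```bash
python3 -m jog '[[0.05,0.08,0,0,0,0],[0.12,0.2,0,0,0.02,0],[0.2,0.34,0,0,0.05,0],[0.29,0.48,0,0,0.08,0],[0.38,0.62,0,0,0.11,0],[0.46,0.76,0,0,0.14,0],[0.54,0.89,0,0,0.1655,0.006],[0.61,1,0,0,0.1655,0.006],[0.65,1,0,0,0.1655,0.006],[0.65,1,0,0,0.1655,0.006]]'
python3 -c "
from h import *
wsnap('w6');go(B(39.5,-80,110),Rt(pb[3],30));go(B(39.5,-80,40),Rt(pb[3],30))"
```

```text
time: 6.5
tool_pos: [554.7, -7.5, 256.4]
tcp_rot: [-179.7, -29.5, -8.5]
ft_force: [0.3, 0.6, -1.7]
finger_gap: 34.4
row [-0.1874, 0.0816, 0.3511, -0.0016, 0.0026, -0.0001] mm 101.6 deg 0.6 rows>= 2.0312910611504726
row [-0.1851, 0.083, 0.6311, -0.0016, 0.0026, -0.0001] mm 165.7 deg 0.6 rows>= 3.314473281496383
```

View pics/w6.png

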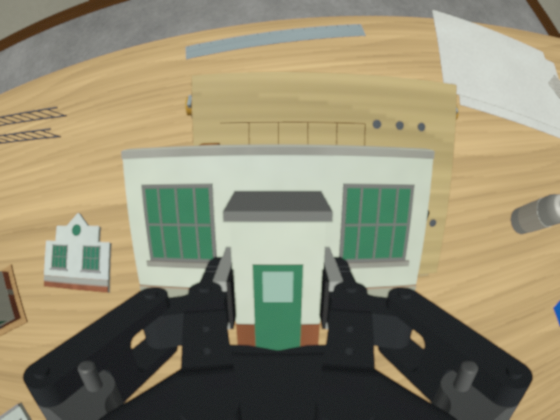

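```bash
python3 -m jog '[[-0.06,0.03,0.06,0,0.0026,0],[-0.12,0.055,0.18,0,0.0026,0],[-0.185,0.083,0.3,0,0.0026,0],[-0.185,0.083,0.42,0,0.0026,0],[-0.185,0.083,0.54,0,0.0026,0],[-0.185,0.083,0.631,0,0.0026,0],[-0.185,0.083,0.631,0,0.0026,0],[-0.185,0.083,0.631,0,0.0026,0]]'
python3 -c "
from h import *
import pickle
wsnap('w7')
a=r.snapshot('scene');b=r.snapshot('side');pickle.dump((a,b),open('c7.pkl','wb'))
crop(a,235,180,385,320,5,'c7a');crop(b,200,130,310,230,6,'c7b')
print(toB(r.sense()['tool_pos']));go(B(39.5,-80,20),Rt(pb[3],30))"
```

```text
time: 7.35
tool_pos: [589.3, -30.5, 98.1]
tcp_rot: [-179.7, -30.1, -8.3]
ft_force: [0.0, 0.1, -1.6]
finger_gap: 34.9
[ 43.79327121 -78.970186    42.85866567]
row [-0.0178, 0.0047, 0.0913, -0.002, -0.002, 0.0003] mm 23.3 deg 0.5 rows>= 0.465622718819683
```

View pics/w7.png

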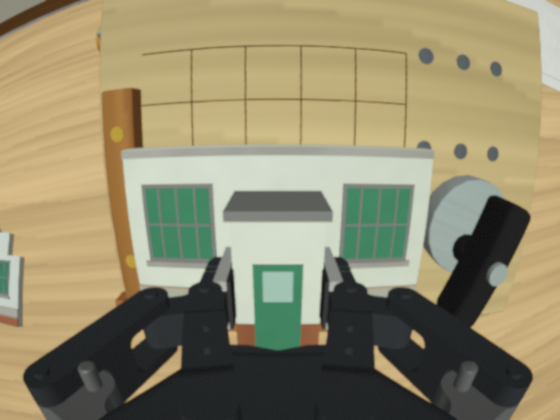

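View pics/c7a.png

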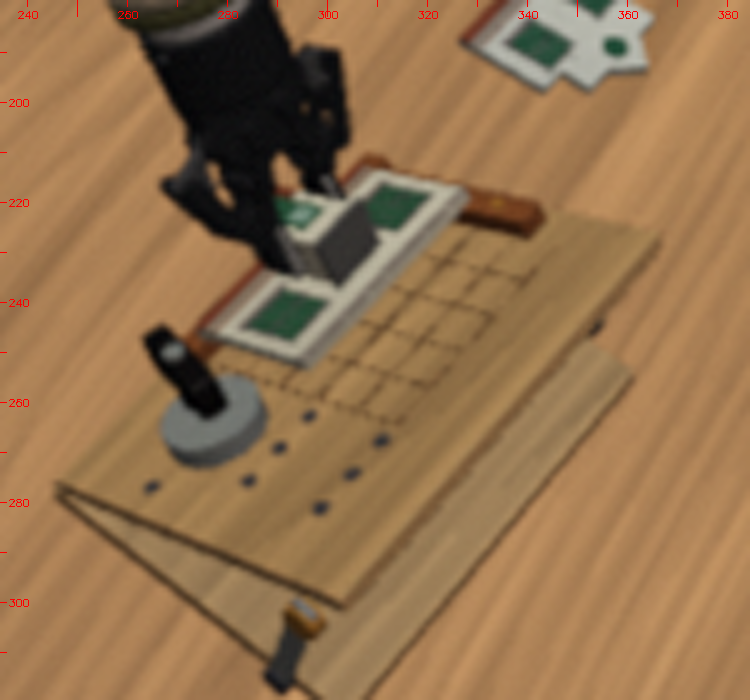

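View pics/c7b.png

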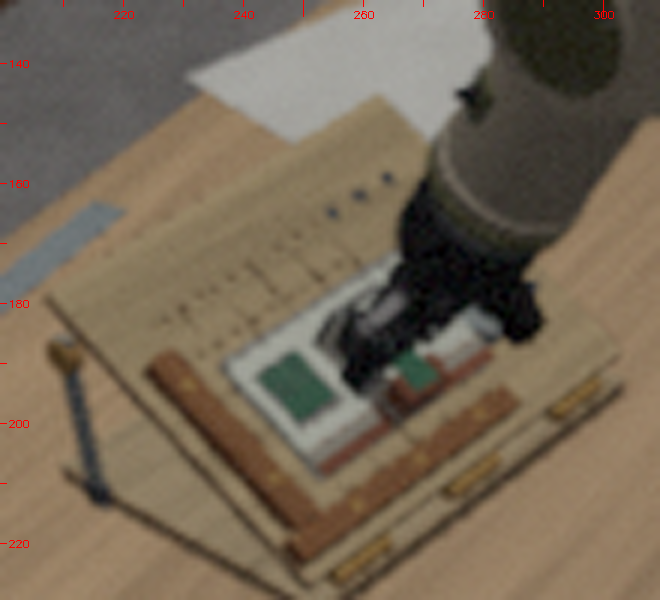

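```bash
cat >> h.py <<'E'
def wB(d,px,z):
    o,v=wray(d,px); n=bR(pb[3])[:,2]; P=o+v*(((B(0,0,z)-o)@n)/(v@n))[:,None]; return (P-pb[:3])@bR(pb[3])
E
python3 -c "
from h import *
import pickle
np.set_printoptions(precision=1,suppress=True)
d=pickle.load(open('w7.pkl','rb'))
print('stop inner end, outer end',wB(d,[(140.5,89.5),(103,91)],14))
print('wall eaves corners',wB(d,[(123,151.5),(433.5,152)],40.4))
print('grid',wB(d,[(142,54),(406,53),(191,101),(406,103.5)],0))
print('board edge tl, knob',wB(d,[(105,4),(540,13)],0))
"
```

```text
stop inner end, outer end [[128.   -3.5  14. ]
 [129.8  20.8  14. ]]
wall eaves corners [[  96.6   -4.6   40.4]
 [  96.8 -152.3   40.4]]
grid [[ 151.2    1.8   -0. ]
 [ 151.3 -152.8   -0. ]
 [ 120.3  -28.8   -0. ]
 [ 120.8 -152.9   -0. ]]
board edge tl, knob [[ 189.    29.7    0. ]
 [ 203.7 -267.    -0. ]]
```

```bash
python3 -c "
from h import *
import pickle
np.set_printoptions(precision=1,suppress=True)
d=pickle.load(open('w7.pkl','rb'))
print(wB(d,[(428,240)],18)); print(toB(r.sense()['tool_pos']));go(B(43.5,-79.5,18),Rt(pb[3],30))"
python3 -m jog '[[0,0,0.03,0,0,0],[0,0.002,0.06,0,0,0],[0,0.002,0.085,0,0,0],[0,0.002,0.085,0,0,0],[0,0.002,0.085,0,0,0]]'
python3 -c "
from h import *
print(toB(r.sense()['tool_pos']),r.sense()['ft_force']);wsnap('w8')"
```

```text
[[  43.  -166.9   18. ]]
[ 43.8 -79.   42.9]
row [-0.0018, 0.0027, 0.0994, -0.002, -0.002, 0.0003] mm 24.9 deg 0.5 rows>= 0.49732080980481985
time: 8.0
tool_pos: [600.9, -33.5, 80.6]
tcp_rot: [-179.7, -30.2, -8.4]
ft_force: [-0.6, 0.4, -2.1]
finger_gap: 34.9
[ 42.18124721 -79.84739297  20.0052435 ] [-0.64600223  0.38156759 -2.08405487]
```

View pics/w8.png

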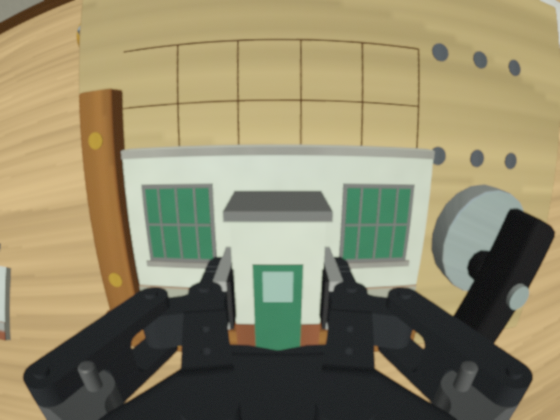

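```bash
python3 -m jog '[[0,0,0.008,0,0,0],[0,0,0.016,0,0,0],[0,0,0.02,0,0,0],[0,0,0.02,0,0,0]]'
python3 -c "
from h import *
s=r.sense();print(toB(s['tool_pos']),bR(pb[3]).T@s['ft_force'],s['wrist_torque'])"
```

```text
time: 8.45
tool_pos: [603.7, -33.8, 77.7]
tcp_rot: [-179.7, -30.3, -8.4]
ft_force: [-12.5, 3.3, 11.4]
finger_gap: 35.0
[ 43.25228534 -79.70609187  16.0757887 ] [-5.45862605  1.43390806 16.31784344] [-0.42949774  1.39039274 -0.52513069]
```

```bash
python3 -m jog '[[0,0,-0.004,0,0,0],[-0.008,0,-0.004,0,0,0],[-0.016,0,-0.004,0,0,0],[-0.016,0,-0.004,0,0,0]]'
python3 -c "
from h import *
import pickle
s=r.sense();print(toB(s['tool_pos']),bR(pb[3]).T@s['ft_force'],s['wrist_torque'])
wsnap('w9');a=r.snapshot('scene');b=r.snapshot('side');pickle.dump((a,b),open('c9.pkl','wb'))
crop(a,255,190,355,270,8,'c9a');crop(b,210,160,310,235,8,'c9b')"
```

```text
time: 8.85
tool_pos: [599.6, -33.3, 75.6]
tcp_rot: [-179.7, -30.3, -8.4]
ft_force: [-1.3, -0.1, 0.4]
finger_gap: 34.9
[ 38.63495214 -79.77709415  16.38287881] [-0.87043636 -0.27718989  1.01005324] [-0.06961027  0.47899641 -0.10178943]
```

View pics/w9.png

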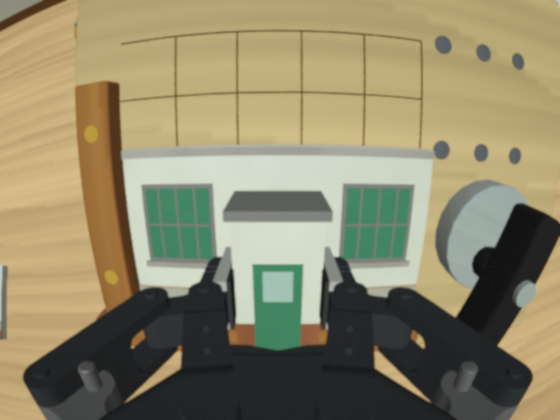

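View pics/c9a.png

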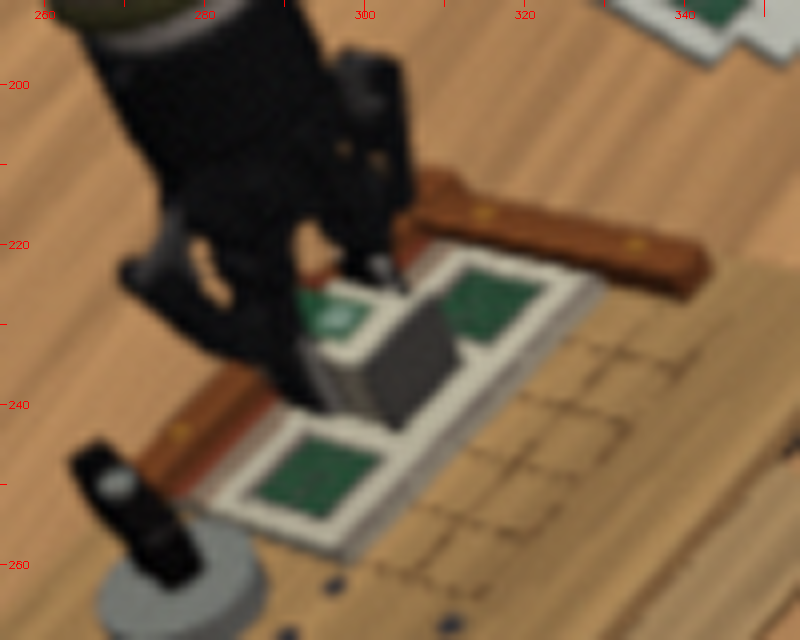

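View pics/c9b.png

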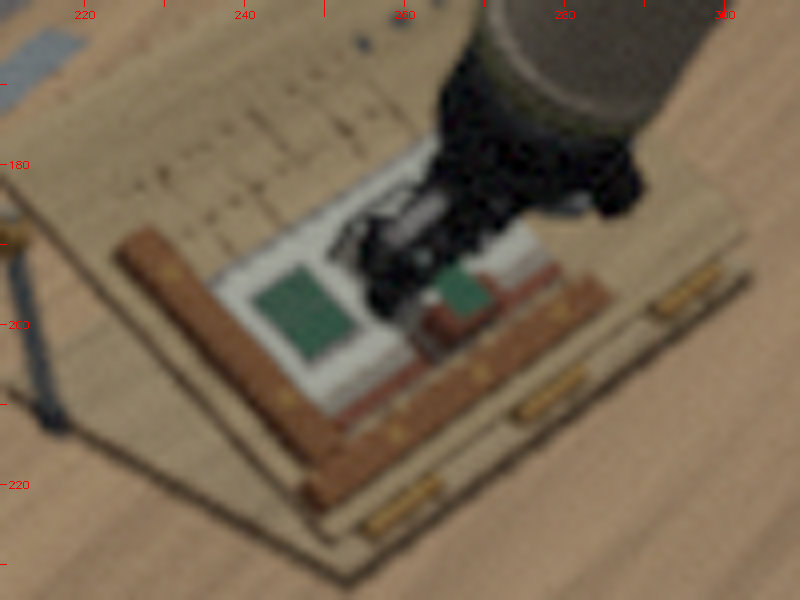

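```bash
python3 -m jog '[[-0.006,0,0,0,0,0],[-0.012,0,0,0,0,0],[-0.016,0,0,0,0,0],[-0.016,0,0,0,0,0]]'
python3 -c "
from h import *
s=r.sense();print(toB(s['tool_pos']),bR(pb[3]).T@s['ft_force'],s['wrist_torque'])"
```

```text
time: 9.4
tool_pos: [596.2, -32.8, 73.7]
tcp_rot: [-179.7, -30.3, -8.4]
ft_force: [-1.0, 0.2, 0.8]
finger_gap: 35.0
[ 34.66900234 -79.76590355  16.39247101] [-0.4929367   0.07927178  1.21189234] [-0.06921237  0.28881261 -0.05128423]
```

```bash
python3 -m jog '[[-0.004,0,0,0,0,0],[-0.008,0,0,0,0,0],[-0.012,0,0,0,0,0],[-0.012,0,0,0,0,0]]'
python3 -c "
from h import *
s=r.sense();print(toB(s['tool_pos']),bR(pb[3]).T@s['ft_force'],s['wrist_torque']);wsnap('w10');b=r.snapshot('side');crop(b,210,160,310,235,8,'c10b')"
```

```text
time: 9.8
tool_pos: [594.8, -32.6, 73.2]
tcp_rot: [-179.7, -30.4, -8.4]
ft_force: [5.9, -0.3, -1.4]
finger_gap: 35.1
[ 33.19905244 -79.77189682  16.72738285] [ 4.35655125  0.56828379 -4.11410791] [-0.07330977 -0.55598605  0.22308275]
```

View pics/c10b.png

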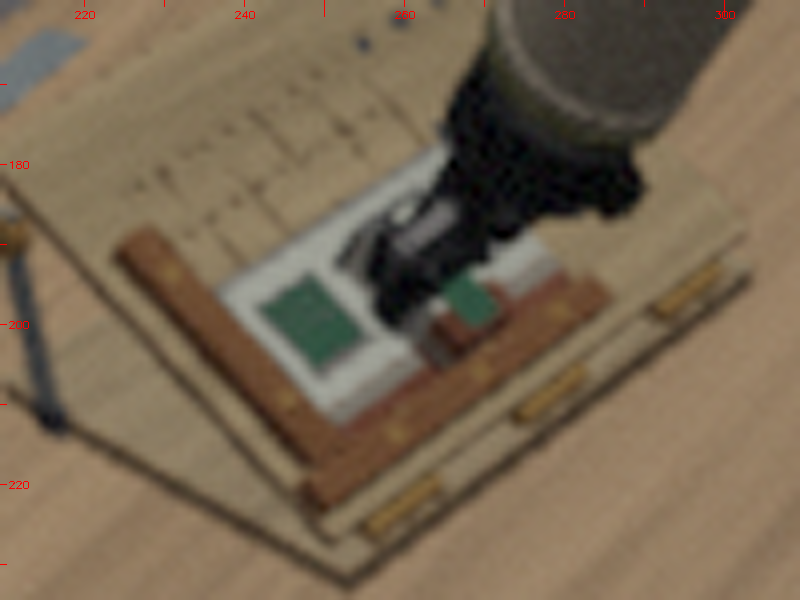

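View pics/w10.png

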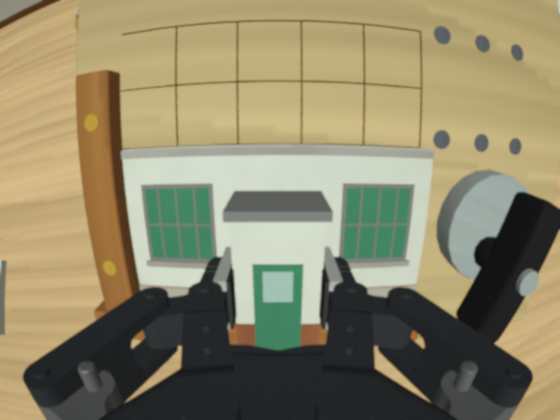

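```bash
python3 -m jog '[[0.004,-0.005,0.003,0,0,0],[0.004,-0.01,0.003,0,0,0],[0.004,-0.014,0.003,0,0,0],[0.004,-0.014,0.003,0,0,0]]'
python3 -c "
from h import *
s=r.sense();print(toB(s['tool_pos']),bR(pb[3]).T@s['ft_force'],s['wrist_torque'])"
```

```text
time: 10.3
tool_pos: [595.6, -30.0, 72.7]
tcp_rot: [-179.8, -30.3, -8.4]
ft_force: [-5.3, -5.1, 8.3]
finger_gap: 34.9
[ 33.35407583 -77.09704848  16.0881397 ] [ 0.23648545 -5.84836732  9.39873546] [-1.301451    0.81239076 -0.67150836]
```

```bash
python3 -m jog '[[0,-0.003,-0.003,0,0,0],[0,-0.006,-0.003,0,0,0],[0,-0.006,-0.003,0,0,0]]'
python3 -c "
from h import *
s=r.sense();print(toB(s['tool_pos']),bR(pb[3]).T@s['ft_force'],s['wrist_torque']);wsnap('w11')
a=r.snapshot('scene');b=r.snapshot('side');crop(b,210,160,310,235,8,'c11b');crop(a,255,190,355,270,8,'c11a')"
```

```text
time: 10.6
tool_pos: [595.5, -28.8, 73.1]
tcp_rot: [-179.8, -30.3, -8.4]
ft_force: [-1.6, -10.1, 2.4]
finger_gap: 35.0
[ 33.23520563 -75.92304589  16.54216548] [  1.11431219 -10.26062786   2.15964789] [-1.35808937  0.24023612 -0.61918017]
```

View pics/c11b.png

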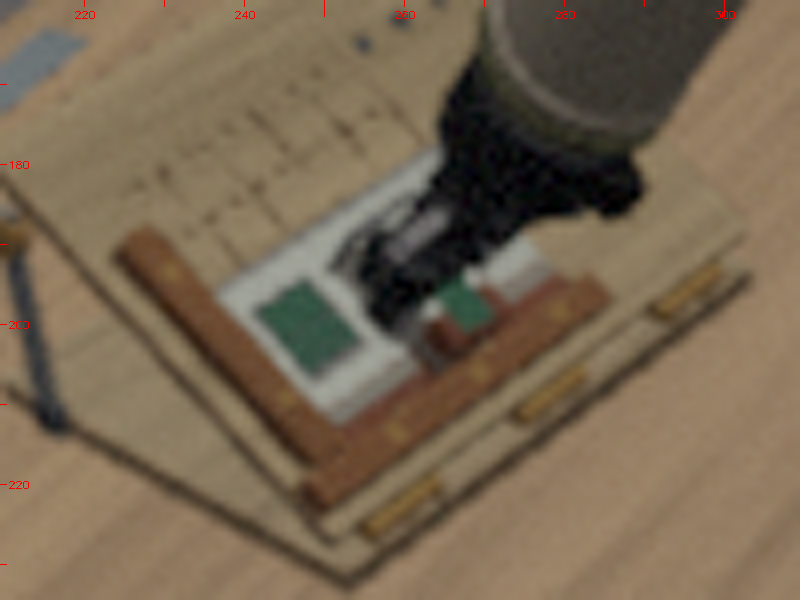

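View pics/c11a.png

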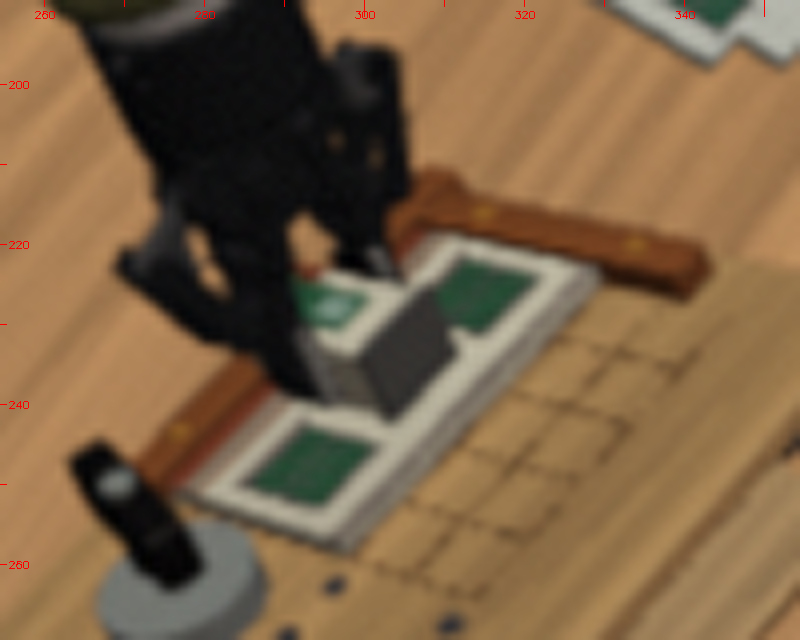

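View pics/w11.png

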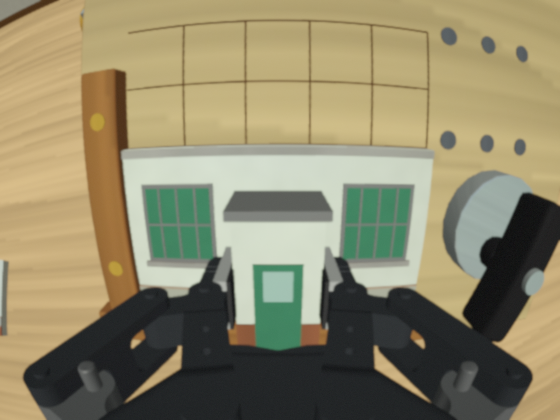

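```bash
python3 -m jog '[[0,0.004,0,0,0,0],[0,0.004,0,0,0,0],[0,0.004,0,0,0,0],[0,0.004,0,0,0,0],[0,0.004,0,0,0,0],[0,0.004,0,0,0,0]]' 1
python3 -m jog '[[0,0,-0.06,0,0,0],[0,0,-0.2,0,0,0],[0,0,-0.4,0,0,0],[0,0,-0.48,0,0,0],[0,0,-0.48,0,0,0]]'
python3 -c "
from h import *
import pickle
s=r.sense();print(toB(s['tool_pos']),s['ft_force']);wsnap('w12')
a=r.snapshot('scene');b=r.snapshot('side');crop(b,210,160,310,235,8,'c12b');crop(a,255,190,355,270,8,'c12a')"
```

```text
time: 11.35
tool_pos: [595.2, -28.4, 72.7]
tcp_rot: [-179.7, -30.2, -8.4]
ft_force: [0.1, -0.4, 0.2]
finger_gap: 85.6
time: 11.85
tool_pos: [536.9, -20.4, 181.4]
tcp_rot: [-179.7, -30.7, -8.4]
ft_force: [-0.1, 0.2, -0.3]
finger_gap: 85.5
[ 36.11187036 -76.27060346 139.96220134] [-0.06153742  0.20579487 -0.26671021]
```

View pics/w12.png

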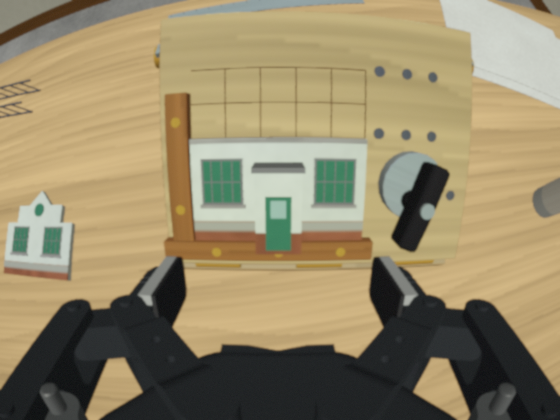

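View pics/c12b.png

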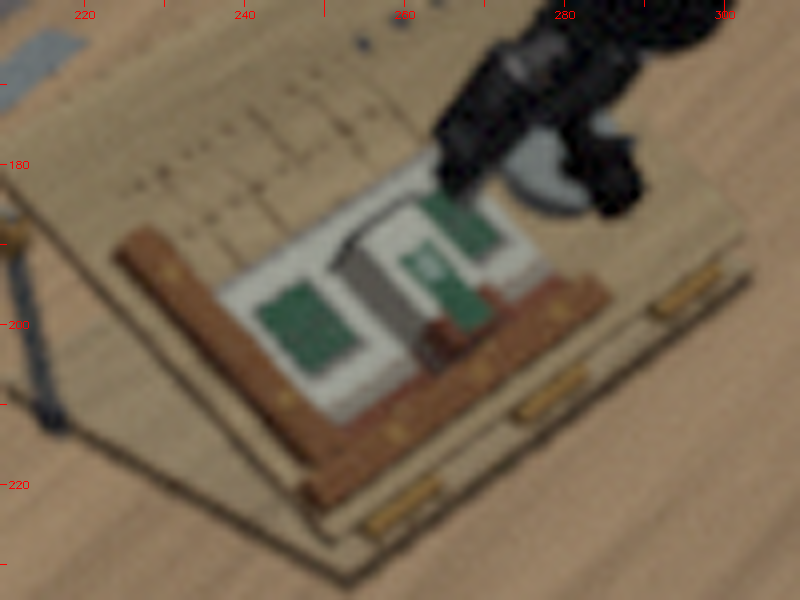

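```bash
python3 -c "
from h import *
import pickle
d=pickle.load(open('w12.pkl','rb'))
crop(d,150,5,350,145,4,'w12l');crop(d,330,5,490,145,5,'w12r');crop(d,150,140,350,280,4,'w12bl');crop(d,330,140,490,280,5,'w12br')"
```

```text
(no output)
```

View pics/w12l.png

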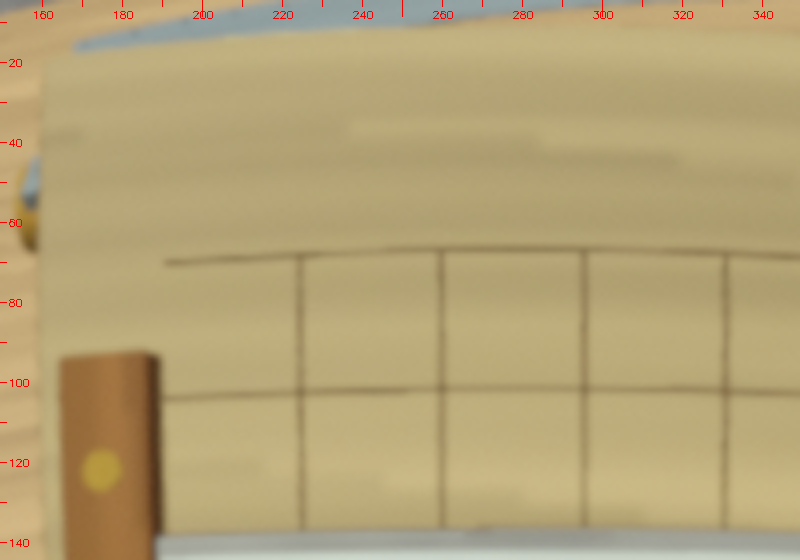

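View pics/w12r.png

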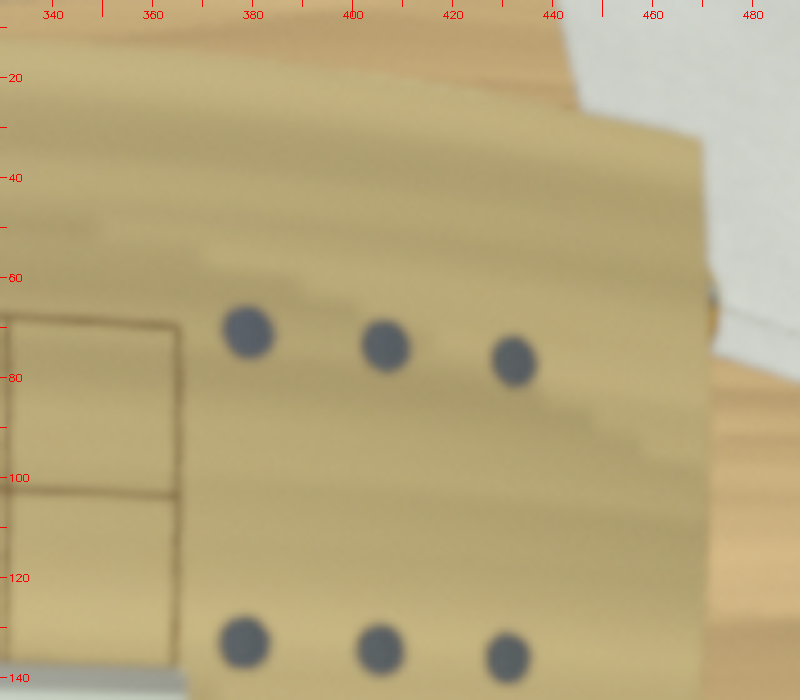

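View pics/w12bl.png

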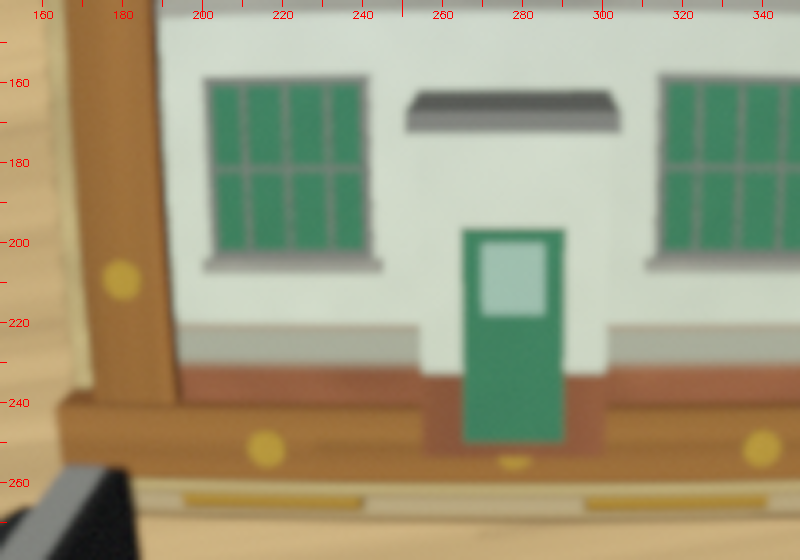

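View pics/w12br.png

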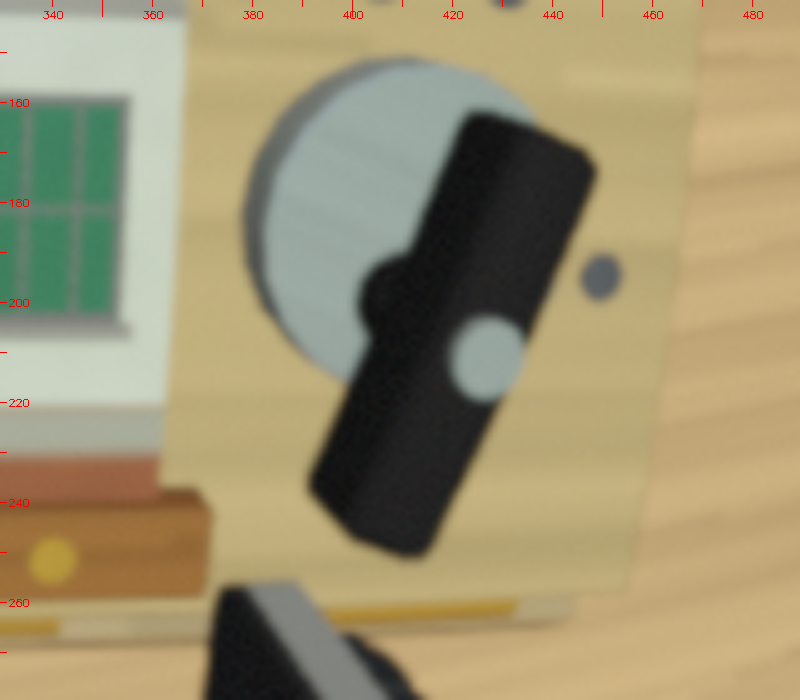

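Run:
```python
from h import *
import pickle
from scipy.optimize import least_squares
np.set_printoptions(precision=2,suppress=True)
d=pickle.load(open('w12.pkl','rb'))
M=np.array([(202,30,0),(202,-260,0),(130,20,14),(130,0,14),(0,0,14),(0,-160,14),(-18,-160,14),(-28,-260,0),(150,-150,0),(120,-150,0)],float)
U=np.array([(160.75,19.5),(469.9,32.5),(164.5,93.75),(187,92.5),(193.75,240),(371.9,242.1),(370.1,258.9),(455.1,257.1),(365.1,69.5),(365.5,103.5)])
def f(p):
    Rb=Ro.from_euler('ZYX',[p[3],-p[4],p[5]],degrees=True).as_matrix()
    return (wproj(d,M@Rb.T+p[:3])-U).ravel()
s=least_squares(f,[586,49,42,-8.4,30,0],loss='soft_l1');p=s.x;print(p);print(f(p).reshape(-1,2))
Rb=Ro.from_euler('ZYX',[p[3],-p[4],p[5]],degrees=True).as_matrix()
# bar top corners on plane z=54
q=sc([(475,110),(597,165),(425,557),(362,540)],330,140)
q2=sc([(487,360)],330,140)
o,v=wray(d,np.r_[q,q2]); 
for z in (54,):
    p0=p[:3]+Rb[:,2]*z; P=o+v*(((p0-o)@Rb[:,2])/(v@Rb[:,2]))[:,None]; print(((P-p[:3])@Rb))
print("knob old",B(40,-188.8,41),"new",Rb@[40,-188.8,41]+p[:3])
np.save("board2.npy",p)
```

```text
[584.67  48.7   44.12  -8.27  29.97  -0.4 ]
[[-0.07 -0.24]
 [ 0.39 -0.67]
 [ 0.08 -0.18]
 [-0.01 -0.66]
 [ 0.65  0.51]
 [ 0.4  -1.4 ]
 [ 0.3   0.02]
 [-0.4   1.21]
 [-0.54  0.81]
 [-1.06  0.53]]
[[  77.56 -184.76   54.  ]
 [  69.96 -207.15   54.  ]
 [   6.03 -184.65   54.  ]
 [   9.35 -173.06   54.  ]
 [  38.8  -190.99   54.  ]]
knob old [ 572.65 -139.5    97.65] new [ 570.94 -139.79  100.75]
```

```bash
cat >> h.py <<'E'
p2=np.load("board2.npy"); Rb=Ro.from_euler('ZYX',[p2[3],-p2[4],p2[5]],degrees=True).as_matrix()
def B2(x,y,z): return Rb@np.array([x,y,z],float)+p2[:3]
def toB2(P): return Rb.T@(np.array(P)-p2[:3])
def RK(th): return Rb@Ro.from_euler('z',th,degrees=True).as_matrix()@np.diag([1,-1,-1.])
def st():
    s=r.sense(); Rc=Ro.from_euler('xyz',s["tcp_rot"],degrees=True).as_matrix(); X=Rb.T@Rc[:,0]
    print("B2",toB2(s['tool_pos']).round(1),"th",np.degrees(np.arctan2(X[1],X[0])).round(1),"F",(Rb.T@s['ft_force']).round(1),"T",(Rb.T@s['wrist_torque']).round(2),"J6",s['joint_pos'][5].round(1),"gap",s['finger_gap'].round(1),"t",s['time'])
E
python3 -c "
from h import *
st();go(B2(40,-188.8,90),RK(-19))"
```

```text
Traceback (most recent call last):
  File "h.py", line 68, in st
    print("B2",toB2(s['tool_pos']).round(1),"th",np.degrees(np.arctan2(X[1],X[0])).round(1),"F",(Rb.T@s['ft_force']).round(1),"T",(Rb.T@s['wrist_torque']).round(2),"J6",s['joint_pos'][5].round(1),"gap",s['finger_gap'].round(1),"t",s['time'])
                                                                                                                                                                                                          ^^^^^^^^^^^^^^^^^^^^^
AttributeError: 'float' object has no attribute 'round'
```

```bash
sed -i "s/s\['finger_gap'\].round(1)/round(s['finger_gap'],1)/" h.py
python3 -c "
from h import *
st();go(B2(40,-188.8,90),RK(-19))"
```

```text
B2 [ 31.6 -76.4 132.7] th -0.1 F [-0.8  0.4  0.6] T [-0.06  0.29 -0.01] J6 90.7 gap 85.2 t 12.0
row [0.0338, 0.4515, 0.1659, -0.0038, -0.0007, 0.105] mm 120.5 deg 18.9 rows>= 2.410977266276016
```

```bash
python3 -m jog '[[0.01,0.15,0,0,0,0.03],[0.02,0.3,0,0,0,0.07],[0.034,0.45,0.05,-0.004,0,0.105],[0.034,0.4515,0.12,-0.004,0,0.105],[0.034,0.4515,0.166,-0.004,0,0.105],[0.034,0.4515,0.166,-0.004,0,0.105]]'
python3 -c "
from h import *
wsnap('w13');st();go(B2(40,-188.8,25),RK(-19))"
```

```text
time: 12.6
tool_pos: [545.3, -135.8, 139.4]
tcp_rot: [-169.8, -28.1, -30.1]
ft_force: [-0.1, 0.3, -0.5]
finger_gap: 85.7
B2 [  37.8 -188.6   88.5] th -19.1 F [-0.4  0.4 -0.6] T [ 0.01  0.26 -0.01] J6 88.3 gap 85.4 t 12.65
row [0.0091, -0.0023, 0.2542, 0.0002, 0.0008, -0.0004] mm 63.6 deg 0.2 rows>= 1.271679097519496
```

View pics/w13.png

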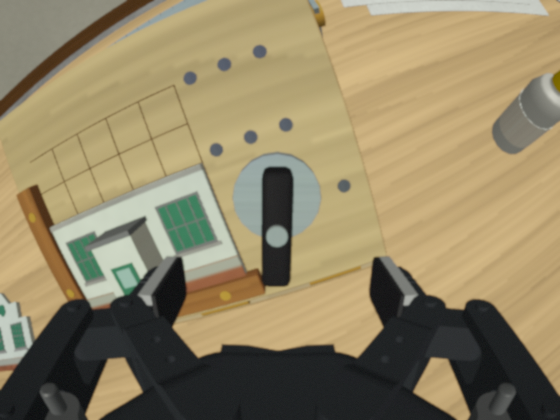

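```bash
python3 -m jog '[[0.009,-0.002,0.1,0,0,0],[0.009,-0.002,0.2,0,0,0],[0.009,-0.002,0.254,0,0,0],[0.009,-0.002,0.254,0,0,0],[0.009,-0.002,0.254,0,0,0]]'
python3 -c "
from h import *
st()"
python3 -m jog '[[0,0,0,0,0,0],[0,0,0,0,0,0],[0,0,0,0,0,0],[0,0,0,0,0,0],[0,0,0,0,0,0],[0,0,0,0,0,0],[0,0,0,0,0,0],[0,0,0,0,0,0]]' 0 60
python3 -c "
from h import *
wsnap('w14');st()"
```

```text
time: 13.15
tool_pos: [580.2, -141.2, 90.4]
tcp_rot: [-169.7, -28.4, -30.0]
ft_force: [-0.0, -0.3, -0.1]
finger_gap: 85.4
B2 [  43.  -188.8   27.3] th -19.0 F [-0.  -0.3 -0.1] T [-0.01  0.29  0.04] J6 87.6 gap 85.4 t 13.15
time: 13.95
tool_pos: [580.2, -142.8, 91.2]
tcp_rot: [-169.8, -28.5, -30.0]
ft_force: [-12.5, -6.0, 9.3]
finger_gap: 17.1
B2 [  43.5 -190.4   27.9] th -19.0 F [-6.4 -7.5 13.5] T [-0.71  0.97  0.07] J6 87.6 gap 16.8 t 14.0
```

View pics/w14.png

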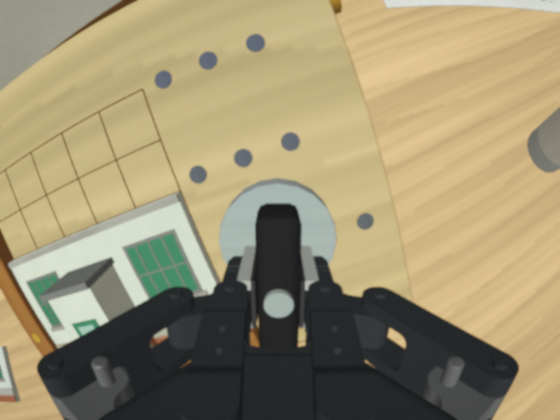

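```bash
python3 -m jog '[[-0.0035,0.008,-0.008,0,0,0],[-0.0035,0.008,-0.008,0,0,0],[-0.0035,0.008,-0.008,0,0,0]]'
python3 -c "
from h import *
st()"
python3 -m jog '[[0,0,0,0,0,-0.02],[0,0,0,0,0,-0.045],[0,0,0,0,0,-0.075],[0,0,0,0,0,-0.11],[0,0,0,0,0,-0.14],[0,0,0,0,0,-0.17],[0,0,0,0,0,-0.17]]'
python3 -c "
from h import *
wsnap('w15');st()"
```

```text
time: 14.3
tool_pos: [579.5, -142.9, 91.6]
tcp_rot: [-169.6, -28.7, -30.1]
ft_force: [32.0, -3.7, -23.5]
finger_gap: 16.9
B2 [  43.1 -190.5   28.6] th -19.1 F [ 16.2   1.2 -36.4] T [ 0.54 -2.07  0.06] J6 87.2 gap 16.9 t 14.3
time: 15.0
tool_pos: [579.8, -141.1, 91.6]
tcp_rot: [172.9, -29.6, 5.3]
ft_force: [34.2, 5.7, -22.9]
finger_gap: 17.0
B2 [  43.2 -188.8   28.6] th 11.6 F [ 17.4  12.2 -35. ] T [ 2.09 -2.35  0.08] J6 56.6 gap 16.9 t 15.05
```

View pics/w15.png

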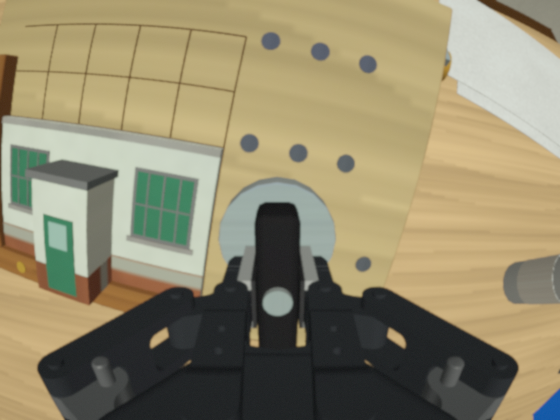

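```bash
python3 -m jog '[[0.003,-0.0014,0.0055,0,0,0],[0.003,-0.0014,0.0055,0,0,0]]'
python3 -c "
from h import *
st()"
python3 -m jog '[[0,0,0,0,0,-0.02],[0,0,0,0,0,-0.045],[0,0,0,0,0,-0.075],[0,0,0,0,0,-0.11],[0,0,0,0,0,-0.14],[0,0,0,0,0,-0.15],[0,0,0,0,0,-0.15]]'
python3 -c "
from h import *
st()"
```

```text
time: 15.25
tool_pos: [580.0, -141.1, 91.5]
tcp_rot: [173.0, -29.4, 5.1]
ft_force: [-0.8, 9.2, 6.3]
finger_gap: 16.5
B2 [  43.3 -188.7   28.4] th 11.6 F [1.3 8.9 6.6] T [1.8  0.11 0.04] J6 56.7 gap 16.5 t 15.25
time: 15.95
tool_pos: [579.7, -139.6, 91.1]
tcp_rot: [160.0, -23.0, 34.4]
ft_force: [-4.3, 17.9, 10.1]
finger_gap: 16.4
B2 [  42.7 -187.3   28.4] th 38.7 F [-0.8 17.  12.3] T [3.08 0.33 0.01] J6 29.7 gap 16.4 t 15.95
```

```bash
python3 -m jog '[[0.0018,-0.0022,-0.002,0,0,-0.02],[0.0018,-0.0022,-0.002,0,0,-0.04],[0.0018,-0.0022,-0.002,0,0,-0.045],[0.0018,-0.0022,-0.002,0,0,-0.045]]'
python3 -c "
from h import *
st()"
python3 -m jog '[[0,0,0,0,0,-0.015],[0,0,0,0,0,-0.028],[0,0,0,0,0,-0.028]]'
python3 -c "
from h import *
st()"
```

```text
time: 16.35
tool_pos: [579.4, -139.2, 91.0]
tcp_rot: [157.0, -20.0, 42.5]
ft_force: [1.9, 14.6, 1.6]
finger_gap: 17.1
B2 [  42.3 -186.9   28.4] th 46.7 F [ 0.6 14.8  1.6] T [ 2.75 -0.06  0.1 ] J6 21.8 gap 17.1 t 16.35
time: 16.65
tool_pos: [579.3, -139.1, 90.9]
tcp_rot: [155.4, -17.9, 47.3]
ft_force: [0.1, 14.3, 3.4]
finger_gap: 17.1
B2 [  42.1 -186.8   28.4] th 51.7 F [ 0.1 14.1  4. ] T [ 2.77  0.05 -0.46] J6 16.7 gap 17.1 t 16.65
```

```bash
python3 -m jog '[[0,0,0,0,0,-0.012],[0,0,0,0,0,-0.022],[0,0,0,0,0,-0.022]]'
python3 -c "
from h import *
wsnap('w16');st()"
```

```text
time: 16.95
tool_pos: [579.2, -139.1, 90.9]
tcp_rot: [154.4, -16.3, 51.0]
ft_force: [-1.0, 14.5, 4.9]
finger_gap: 16.9
B2 [  42.1 -186.8   28.4] th 55.5 F [-0.6 15.6  4.7] T [ 2.68  0.12 -1.42] J6 12.9 gap 16.9 t 17.0
```

View pics/w16.png

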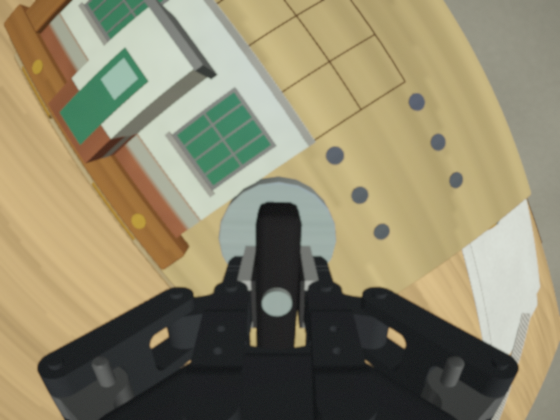

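```bash
python3 -m jog '[[0.002,-0.0014,0,0,0,0],[0.002,-0.0014,0,0,0,0]]'
python3 -c "
from h import *
st()"
python3 -m jog '[[0,0,0,0,0,0],[0,0,0,0,0,0],[0,0,0,0,0,0],[0,0,0,0,0,0],[0,0,0,0,0,0]]' 1
python3 -m jog '[[0,0,-0.06,0,0,0],[0,0,-0.2,0,0,0],[0,0,-0.4,0,0,0],[0,0,-0.5,0,0,0],[0,0,-0.5,0,0,0],[0,0,-0.5,0,0,0]]'
python3 -c "
from h import *
import pickle
st();wsnap('w17')
a=r.snapshot('scene');b=r.snapshot('side');crop(b,210,160,310,235,8,'c17b');crop(a,255,190,355,270,8,'c17a')"
```

```text
time: 17.2
tool_pos: [579.2, -139.0, 90.9]
tcp_rot: [154.4, -16.3, 50.9]
ft_force: [-1.7, 11.4, 3.5]
finger_gap: 16.9
B2 [  42.1 -186.8   28.4] th 55.5 F [-1.2 11.   4.8] T [ 2.19  0.23 -1.42] J6 13.0 gap 16.9 t 17.2
time: 17.7
tool_pos: [579.3, -141.5, 91.2]
tcp_rot: [154.2, -16.1, 51.0]
ft_force: [-1.3, -0.2, 1.1]
finger_gap: 85.4
time: 18.3
tool_pos: [517.7, -131.6, 200.0]
tcp_rot: [154.0, -16.1, 51.0]
ft_force: [-0.7, -0.0, -1.0]
finger_gap: 85.2
B2 [  42.9 -189.1  153.9] th 55.7 F [-1.  -0.1 -0.5] T [-0.02  0.23  0.01] J6 14.0 gap 85.2 t 18.3
```

View pics/w17.png

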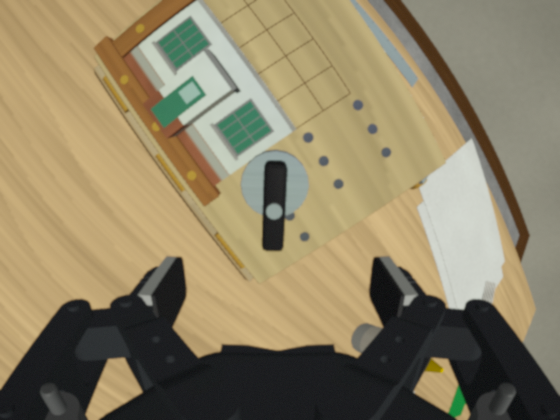

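View pics/c17a.png

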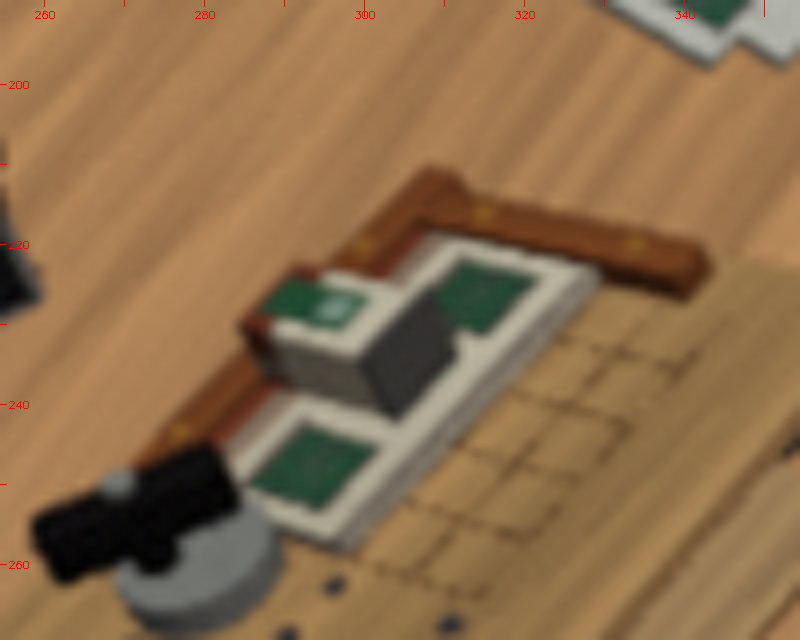

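View pics/c17b.png

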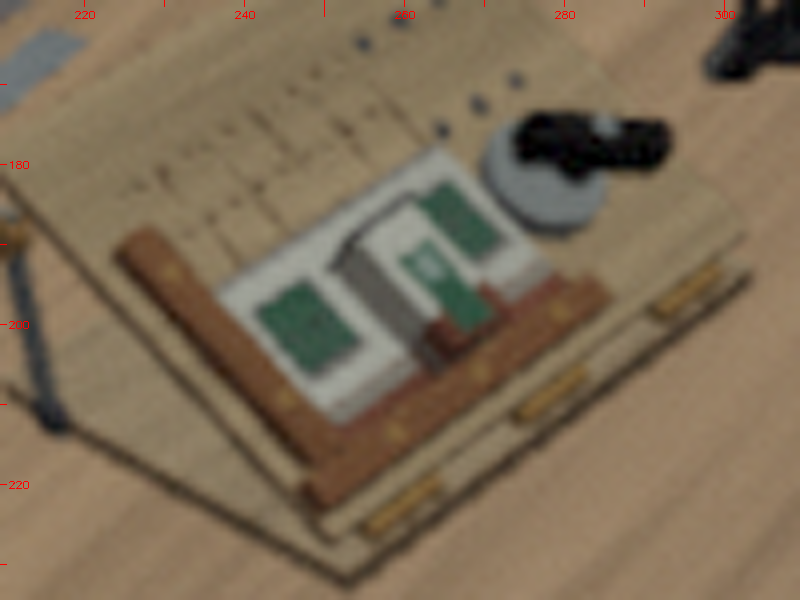

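```bash
python3 -c "
from h import *
import pickle
d=pickle.load(open('w17.pkl','rb'))
crop(d,90,0,310,165,3.6,'w17a');crop(d,200,120,320,270,4,'w17b')"
```

```text
(no output)
```

View pics/w17a.png

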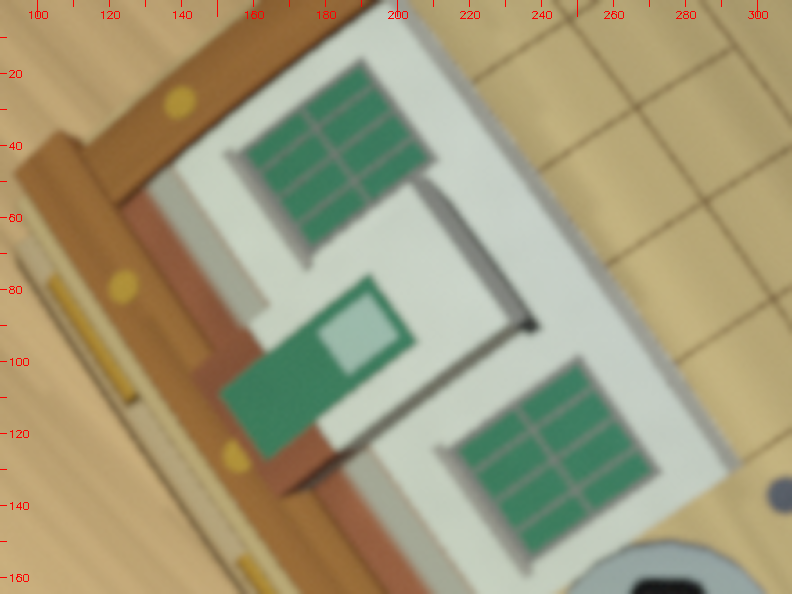

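View pics/w17b.png

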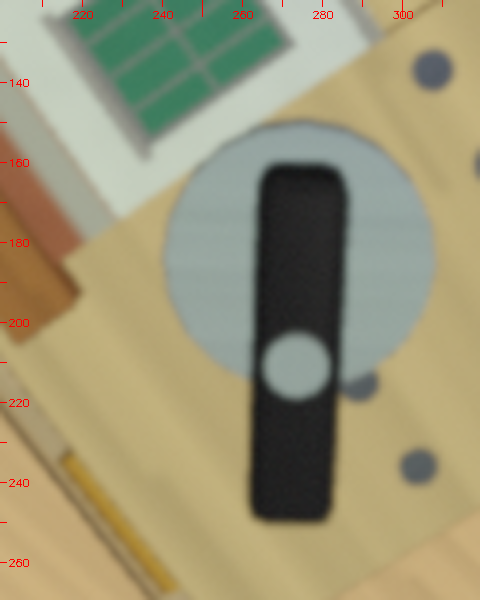

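The knob has stayed at about 53–55° (0.93–0.97 rad) and the wall sits flush. The gripper is clear of everything, so I'm handing in.

```bash
python3 -c "
from h import *
print(r.hand_in());st()"
```

```text
the job is handed in; nothing more can be done
None
the job is handed in; nothing more can be done
```

The wall is clamped on the board and the job is handed in at about 18.5 s. No verdict was reported, so what follows rests on my own checks.

**What I did:** I gripped the 150 × 90 mm wall by its bay and laid it face up on the board. While still holding it, I slid it down until the ledge pushed back with about 4 N, then across until the side stop pushed back with about 10 N. After letting go, I gripped the wing knob and turned it anticlockwise from about -19° to about 55°.

**Last checks:**
- **Wall position:** the final pictures show the wall flat on the face, with no visible gap at ledge or stop. I judged this by eye; I did not measure the final pose.
- **Clamp force:** the resisting torque on the knob rose from 0.1 to 1.4 N m as the lobe met the wall. I did not measure the lobe's force itself, but that torque points to well over 3 N.
- **After release:** the knob stayed put, the gripper was about 150 mm out from the board face, and the force reading was near zero.
- **Other objects:** I did not go near the gable wall, the house or the glue bottle, but I did not re-measure their positions.

**Disagreements:**
- **Board height:** my first camera estimate put the board face about 6 mm lower than where the wall made contact. A second fit from the wrist camera put it about 2.5 mm higher than the first. I relied on contact forces for the placing.
- **Knob angle:** the last picture shows the bar about 2° behind the gripper's angle, so the clamp is nearer 53–54° (about 0.93 rad). That is still past first contact at 0.82 rad.

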